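Clamp the angle plate with a T-bolt

TASK

Clamp the forked angle plate to the slotted table plate: take the T-bolt out of its blue rack by its knob, lower its head into the free part of the middle slot, turn it clockwise until the head stands square across the slot, and slide it along until its shank is fully home in the fork's notch. Then tighten the knob clockwise until it is firmly tight, and let go. Do not shift the angle plate and leave the other tools alone.

Things in the scene. Friction and masses are not known exactly. Their poses are not given: they have to be found in the camera images.
- plate: Fixed bright steel plate, 200 (x) x 340 (y) x 50 mm high, origin: centre of its underside. Three open-ended T-slots run along its y, centred at x = -62, 0, +62 mm; the middle one (x = 0) is used. Each slot: neck 23 mm wide from the top face (z = 50) down to z = 32, then an undercut 44 mm wide down to the slot floor at z = 16.
- angle: Loose dark steel angle plate, about 2.5 kg, on the plate astride the middle slot, square to it. Foot 100 (x) x 130 (y) x 16 mm thick, origin: centre of its underside; upright wall 100 mm high at its -y end (y = -51 to -65). U notch 19 mm wide cut 35 deep into the foot's +y end (closed at y = +30), over the slot. The slot is free on the +y side of the foot. Slips at a push of 10 to 20 N.
- notch_seat (a point): Point in the notch, at the foot's top face, where the bolt's axis stands when its shank is against the notch's closed end; axes as angle (-y is the direction into the notch).
- rack: Fixed blue plastic rack block, 90 x 70 x 40 mm, origin at the centre of its underside, with a pocket 46 (x) x 24 (y) mm, floor at z = 8 mm, in which the T-bolt stands upright.
- tbolt: Steel T-bolt, about 0.4 kg with knob; origin: centre of its head's underside, z up the shank. Head 42 (x) x 20 (y) x 12 mm thick; shank 14 mm diameter up to z = 116, a dark line on its end shows the head's x direction. The knob drags with 0.2 to 0.3 N m on the thread, so turning the knob turns the whole bolt until the head is stopped.
- knob: The bolt's knob, nut and brass washer in one. Origin on the bolt axis at the washer's underside (washer radius 20, 7 mm thick), at the start 50 to 53 mm above the bolt's origin. Turns clockwise (from above) to tighten, 4 mm down per radian. At the start it is high enough to pass over the foot by 4 to 7 mm with the head lifted against the lips, 0.5 to 3 mm with the head on the slot floor.
- knob_bar (a point): Centre of the knob's black bar handle, 37 mm above knob's origin, same axes; bar 84 long (x, orange at +x) x 18 wide (y) x 28 mm high. Its yaw to the head varies. With the head square and stopped, 1.1 to 1.8 rad takes up the play, then up to about 0.5 rad tightens it. Firmly tight is over 30 N of clamping, at a knob torque of about 0.6 N m; 1 N m does no harm. It stays tight when let go.
- parallel: Loose aluminium bar 20 x 90 x 22 mm lying on the plate; leave alone.
- vblock: Loose steel V-block 70 x 50 x 45 mm; leave alone.
- wrench: Loose wrench 180 mm long; leave alone.
- jack: Loose small screw jack, 48 mm diameter, 56 mm high; leave alone.
- head (a point): Middle of the bolt's head, 6 mm above the bolt's origin. Its (+x,-y) and (-x,+y) corners are cut away: in the undercut it turns only clockwise (seen from above) from along the slot to square across it, where the undercut's walls stop it. Its play there: 4 mm up and down, 1.5 mm sideways in the neck before turning.
Things that resemble listed ones, but are neither listed nor needed, are in the scene too. Leave any green or white look-alike of the tbolt alone.

How it is judged (in metres and radians):
On the way, in this order (a step that is already met when the one before it is completed fails the run):
1. the bolt's head is down in the middle slot, below the lips (z of tbolt in the frame of plate between 0.012 and 0.0215 m and x of tbolt in the frame of plate between -0.012 and 0.012 m and y of tbolt in the frame of plate below 0.18 m), for 0.1 s.
2. the head is square across the slot and the shank is home in the notch (angle between the x axis of tbolt and the y axis of plate, either way round above 1.2 rad and horizontal distance between tbolt and notch_seat below 0.008 m), for 0.1 s.
At the end, for the whole second after the job is handed in: T-bolt upright (0.1 rad) in the middle slot, head under the lips and square across (over 1.2 rad from the slot), shank within 8 mm of fully home in the notch, washer pressing the foot with over 30 N, at rest, angle plate within 12 mm of its start (all of step 2 and contact force between knob and angle above 30 N and z of tbolt in the frame of plate between 0.012 and 0.0235 m and angle between tbolt's own z axis and vertical below 0.1 rad and linear speed of tbolt below 0.02 m/s and distance of angle from where it was at the start of the episode below 0.012 m); the robot touches nothing.
It fails at once if the angle plate is shifted more than 12 mm (distance of angle from where it was at the start of the episode above 0.012 m).
It fails at once if another tool is disturbed by more than 20 mm (distance of any of parallel, vblock, wrench, jack from where it was at the start of the episode above 0.02 m).
It also fails if it takes over 72 s, if anything falls off the work surface, if the arm or the gripper's body presses on something with over 40 N, if the wrist force passes 120 N, or if a joint passes its speed limit or range.

ROBOT

A 7-joint arm with a two-finger parallel gripper is mounted at the origin on the work surface. World frame = base frame: x ahead of the robot, y to its left, z up, the work surface at z = 0. Lengths are in mm, angles in rad, forces in N, time in s.
With the tool pointing down it reaches from about 400 to 875 mm from the base axis. Payload 4.4 kg.
Tool frame: the origin (TCP) lies at the very end of the fingers, on their centre line; the grasp point (between the pads) lies 19 mm behind it; z points along the fingers, x is the direction in which the jaws open and shut, and the axes are right-handed (so a half turn about z gives the same grasp; the last joint's range is limited). The gripper opens to 85 mm and grips with 20 to 120 N. Pads are 22 mm wide; open, the fingers measure 114 mm over their backs; the gripper's body (76 mm by 85 mm) begins 54 mm behind the grasp point. The pads swing forward as they close: fully open they stand 13 mm farther back than shut.
Start: joints at [1.042, 0.628, 0.038, 1.517, -0.027, 0.996, -0.02], TCP at [290.224, -581.625, 231.313] pointing down, gripper open.
Joint ranges: [-3.06, 3.06], [-0.37, 2.12], [-1.25, 1.32], [0.18, 2.47], [-1.1, 4.24], [0.23, 1.98], [-2.94, 2.94]. Speed limits (rad/s): [2.57, 2.57, 3.14, 3.14, 3.14, 3.14, 3.14].

INTERFACE

Orientations are given as [roll, pitch, yaw] about the fixed x, y, z axes, in that order (R = Rz(yaw) Ry(pitch) Rx(roll)).
In Python, from cell import telemetry, get_image, get_calibration, ctrl gives the robot as it stands. The module is installed in compiled form; this text tells all that it offers.
- The arm moves only by the tool arm_command, never from a script. Its arguments are lists of equal length, an entry for each row: "rot": the turn, a rotation vector about the world's x, y, z in degrees, a list of three; "slide": the shift along the world's x, y, z in mm, a list of three; "gripper": the finger opening in mm, from 0 to 85.4. A call has 1 to 5 rows; each row shifts and turns the pose as measured when the row begins; what a row does not reach is not made up. A row lasts 1/12 s, in which the tool goes at most 41.7 mm and 7.16 degrees, less where a joint would pass 70% of its speed; a pose out of reach is approached as far as the arm can. A call with a gripper value outside its range is refused whole. The fingers move at their own pace and stop on an object; the grip force is fixed at half the most. Time passes only in rows, so rows that do not move let the fingers close. It gives the time, the measured TCP pose, the force and the opening at its end, in the units of the state.
- telemetry.read_state(): the state, without advancing time (a new reading comes with each control period).
- get_image(name): name is "scene" or "top" or "wrist"; returns (picture, depth): 480x640x3 uint8, red, green, blue; 480x640 float32, mm along the optical axis (not along the pixel's ray), 0 where there is no reading.
- get_calibration(name): a dict with "fx", "fy", "cx", "cy" (pixels), "xyz" and "attitude" of the camera in the world. Camera axes: x right, y up, looking along -z (the intrinsics and any distortion apply to the point x, -y, -z); pixel columns grow to the right and rows downward; lengths in mm; the calibration is good to about 2 mm. The wrist camera is an equidistant fisheye: a pixel r from the principal point sees the ray r / f radians off the axis. A picture is of the moment at which its call begins: read the wrist's pose just before it. get_calibration takes no time and is no camera call; for the wrist camera it gives the pose at the moment of the call.
- ctrl.finish_job(): hands the job in, once; it reports no verdict.
The state is a dict: "clock": time; "qpos": joint angles; "qd": joint speeds; "tau": joint torques, N m; "eef_pos": TCP position; "tool_rot": TCP orientation; "force": force on the tool from outside, world axes, zero at the start; "torque": the same for the moment, N m; "width": finger opening in mm.
Only numpy, scipy, OpenCV 4.12 (cv2) and the standard library are available. Lean on these libraries where they do the work, as an engineer would, in place of code of your own. Each camera call takes 0.05 s, during which the arm holds its last target.

## Working session

There is one attempt and no reset: what is moved stays moved. The work goes in short steps, Python scripts to look and compute and a tool call to move; the robot and the scene stay as the last step left them, time stands still between calls to the robot, and variables do not carry over. Pictures are saved under pics/ and viewed, and the job is handed in when it is done.

Besides the shell and the picture viewer there is one more tool, called after "Emit:" as name(argument=value, ...), one argument or row to a line, values as JSON. arm_command: Moves the arm, as the interface text tells. Its arguments: {"type":"object","properties":{"rot":{"type":"array"},"slide":{"type":"array"},"gripper":{"type":"array"}},"required":["rot","slide","gripper"]}

```bash
mkdir -p pics; ls; python3 - <<'E'
from cell import telemetry,get_image,get_calibration
import cv2,numpy as np
print(telemetry.read_state())
for n in("scene","top","wrist"):
    c=get_calibration(n);print(n,c)
    im,d=get_image(n);cv2.imwrite(f"pics/{n}0.png",im[:,:,::-1]);np.save(f"pics/{n}0.npy",d)
E
```

```text
pics
{'clock': 0.0, 'qpos': array([ 1.04220141,  0.62931521,  0.0384179 ,  1.51840148, -0.02702265,
        0.99631454, -0.01997701]), 'qd': array([ 0.00116628,  0.00115829, -0.00083895,  0.00072399,  0.00119192,
        0.00114066,  0.00042116]), 'tau': array([-1.18080050e-03, -5.63411522e+01,  1.22576449e+00, -1.93452805e+01,
        1.10262146e-02,  1.03773444e-02, -7.67516781e-06]), 'eef_pos': array([ 289.9479305 , -581.02464518,  230.39798907]), 'tool_rot': array([-3.14158409e+00,  1.92174773e-03, -1.10797203e+00]), 'force': array([-0.52515797,  0.93955964, -0.27862342]), 'torque': array([ 0.07077563,  0.04131785, -0.01072395]), 'width': 85.56229426654826}
scene {'fx': 478.5267605189159, 'fy': 478.5267605189159, 'cx': 313.1392807277836, 'cy': 236.84989332435006, 'xyz': array([1080.05914591,   18.74248572,  967.20573167]), 'attitude': array([ 0.53133807, -0.00624594,  1.58447516])}
top {'fx': 433.2503160488592, 'fy': 433.2503160488592, 'cx': 324.5253211833055, 'cy': 237.53386754869572, 'xyz': array([395.21270887,  15.43175039, 876.63680205]), 'attitude': array([ 0.18087343, -0.04276356, -1.55593424])}
wrist {'fx': 371.64829954431775, 'fy': 371.64829954431775, 'cx': 319.971605150078, 'cy': 235.96225536718762, 'xyz': array([ 353.07606443, -550.16898719,  372.94418089]), 'attitude': array([-0.28048237,  0.00251334, -1.10804904])}
```

View pics/scene0.png

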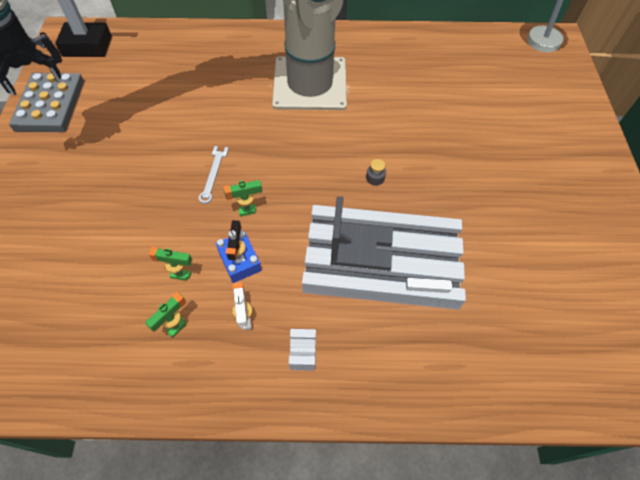

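View pics/top0.png

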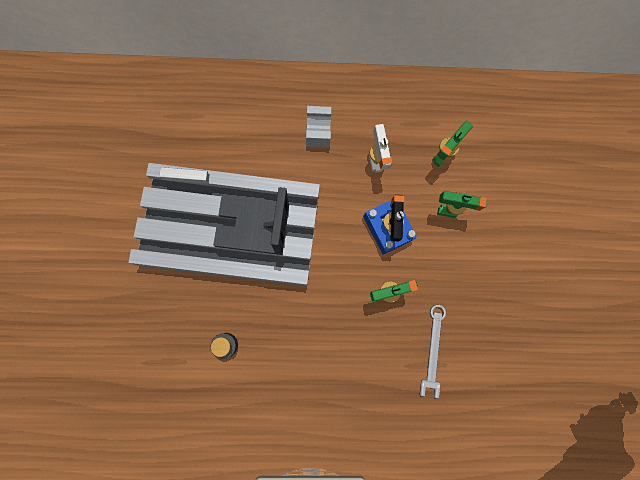

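View pics/wrist0.png

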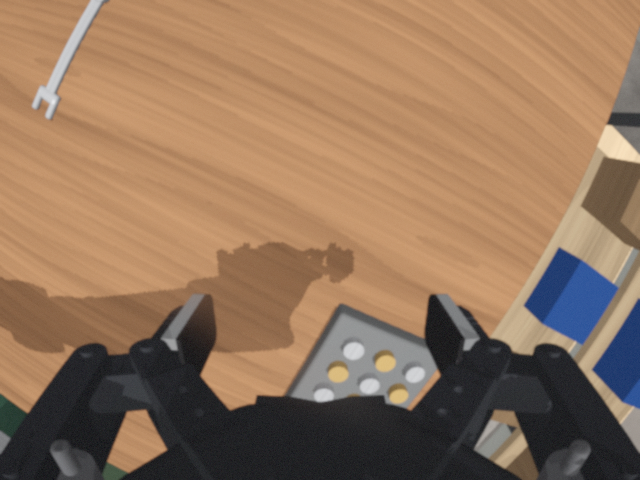

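The top view shows the rack at about (390,226) with the black bar at (398,218) and its orange end up (398,199). The plate is centred at about (225,225), with the angle's wall at (279,220) and the notch mouth near (222,217). Next I'll measure these.

```bash
cat > h.py <<'E'
import numpy as np,cv2
from scipy.spatial.transform import Rotation as R
from cell import telemetry,get_image,get_calibration
def ray(c,u,v):
    u=np.asarray(u,float);v=np.asarray(v,float)
    d=np.stack([(u-c['cx'])/c['fx'],-(v-c['cy'])/c['fy'],-np.ones_like(u)],-1)
    return d@R.from_euler('xyz',c['attitude']).as_matrix().T
def wray(c,u,v):
    x=(np.asarray(u,float)-c['cx'])/c['fx'];y=(np.asarray(v,float)-c['cy'])/c['fy']
    t=np.hypot(x,y);s=np.where(t>1e-9,np.sin(t)/np.maximum(t,1e-9),1)
    d=np.stack([x*s,-y*s,-np.cos(t)],-1)
    return d@R.from_euler('xyz',c['attitude']).as_matrix().T
def plane(c,d,z): return c['xyz']+d*((z-c['xyz'][2])/d[...,2])[...,None]
def cloud(c,dep):
    v,u=np.mgrid[:480,:640]; return c['xyz']+ray(c,u,v)*dep[...,None]
E
python3 - <<'E'
from h import *
for n in("top","scene"):
    c=get_calibration(n);im=cv2.imread(f"pics/{n}0.png")[:,:,::-1].astype(int);dep=np.load(f"pics/{n}0.npy")
    P=cloud(c,dep);r,g,b=im[...,0],im[...,1],im[...,2]
    print(n,"table z",np.median(P[300:330,140:180,2]) if n=="top" else np.median(P[330:400,380:450,2]))
    blue=(b>1.6*r)&(b>80)&(b>1.5*g)&(dep>0)
    w=P[blue];print("blue",blue.sum(),w.min(0),w.max(0))
    m=blue&(abs(P[...,2]-np.percentile(w[:,2],70))<6)
    print(" topz",np.median(P[m][:,2]));vv,uu=np.nonzero(m)
    q=plane(c,ray(c,uu,vv),40.)[:,:2].astype(np.float32);print(" rect",cv2.minAreaRect(q), cv2.boxPoints(cv2.minAreaRect(q)).round(0).tolist())
    # orange near
    org=(r>180)&(g>50)&(g<130)&(b<60)&(dep>0)
    k,lab,st,ce=cv2.connectedComponentsWithStats(org.astype(np.uint8))
    for i in range(1,k):
        if st[i,4]>15: print(" orange",ce[i].round(1),np.median(P[lab==i],0).round(1))
    # black bar: dark px with z>90 near rack
    cen=q.mean(0)
    near=(np.hypot(P[...,0]-cen[0],P[...,1]-cen[1])<90)&(P[...,2]>90)&((r<60)|org)
    w=P[near];print(" bar n",near.sum(),"z",np.percentile(w[:,2],[5,50,90,98]))
    t=near&(P[...,2]>np.percentile(w[:,2],90)-12);
    print(" bar rect",cv2.minAreaRect(P[t][:,:2].astype(np.float32)),P[t].mean(0))
    # plate
    m=(P[...,2]>40)&(P[...,2]<62)&(abs(P[...,1]-200)<260)&(P[...,0]>300)&(P[...,0]<700)
    m&=(r>110)&(abs(r-b)<30)
    m=cv2.morphologyEx(m.astype(np.uint8),cv2.MORPH_OPEN,np.ones((3,3)))>0
    vv,uu=np.nonzero(m);q=plane(c,ray(c,uu,vv),50.)[:,:2].astype(np.float32);
    print(" plate z",np.median(P[m][:,2]),cv2.minAreaRect(q),cv2.boxPoints(cv2.minAreaRect(q)).round(0).tolist())
im=cv2.imread("pics/top0.png")
a=cv2.resize(im[150:300,120:330],None,fx=3.8,fy=3.8,interpolation=cv2.INTER_CUBIC);cv2.imwrite("pics/a1.png",a)
a=cv2.resize(im[180:270,345:445],None,fx=6,fy=6,interpolation=cv2.INTER_CUBIC);cv2.imwrite("pics/a2.png",a)
E
```

```text
top table z -1.5013027921062871
blue 831 [ 5.23611521e+02 -2.00266034e+02  1.15704402e-01] [626.80527457 -98.78509005 107.46258183]
 topz 38.5843103082758
 rect ((578.4866943359375, -148.87008666992188), (89.3427963256836, 70.73748779296875), 26.77877426147461) [[523.0, -137.0], [555.0, -201.0], [634.0, -160.0], [602.0, -97.0]]
 orange [446.1 149.6] [ 712.9 -245.   103.3]
 orange [387.1 160.3] [ 689.1 -131.5  103. ]
 orange [398.8 198.1] [ 613.6 -151.5  108.6]
 orange [482.6 201.3] [ 613.2 -311.6  102.9]
 orange [412.8 285.3] [ 454.  -176.   102.7]
 bar n 422 z [ 93.74177355 108.16434778 110.21405527 111.97057243]
 bar rect ((578.0780029296875, -149.29881286621094), (18.42144012451172, 82.08822631835938), 87.75801849365234) [ 573.69588553 -148.16708466  108.13582722]
 plate z 48.5797742641663 ((573.032958984375, 173.55563354492188), (339.2264709472656, 199.64524841308594), 84.13326263427734) [[456.0, 15.0], [655.0, -5.0], [690.0, 332.0], [491.0, 352.0]]
scene table z 1.0787326608362378
blue 782 [ 5.33845043e+02 -2.07368313e+02 -5.13451718e-01] [633.67072382 -99.15378681 110.39150919]
 topz 40.59588347596724
 rect ((579.6085815429688, -148.81668090820312), (92.62934112548828, 68.90882110595703), 26.867069244384766) [[523.0, -139.0], [554.0, -200.0], [636.0, -159.0], [605.0, -97.0]]
 orange [231.6 250.7] [ 611.4 -148.6  110.4]
 bar n 215 z [ 94.86638472 109.56432767 112.1668201  113.71055961]
 bar rect ((580.5591430664062, -148.83291625976562), (18.244056701660156, 79.08409118652344), 85.65794372558594) [ 579.90134114 -147.14727682  109.45783133]
 plate z 50.84667861125513 ((572.805908203125, 174.03372192382812), (339.6888732910156, 205.13894653320312), 84.24838256835938) [[454.0, 15.0], [658.0, -5.0], [692.0, 333.0], [488.0, 353.0]]
```

View pics/a1.png

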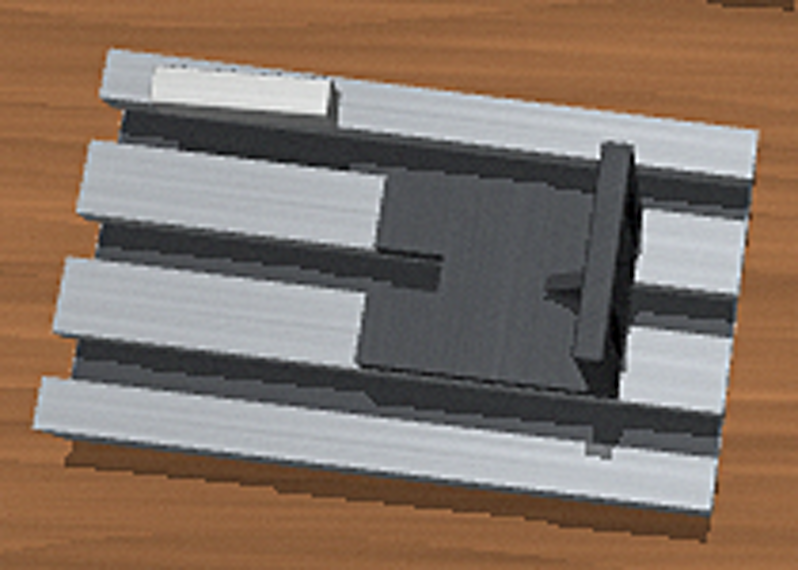

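View pics/a2.png

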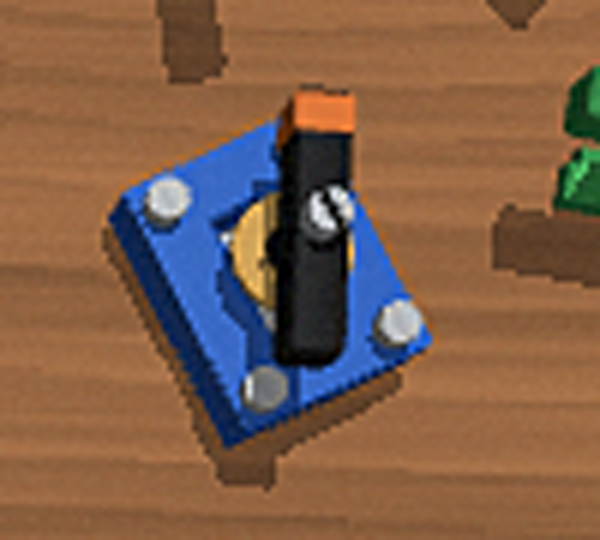

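The numbers agree across both views:

| Item | Position | Yaw |
|---|---|---|
| Rack and bolt | about (579, -149) | 27° |
| Bar | top at about z 111 | about -3° |
| Plate | about (573, 174) | -5.8° |

Plate +y points to world +y. I'll grasp with the tool yaw at about 87°, which leaves room for the 57° counterclockwise turn and then about 220° clockwise without regrasping. First I move over the bolt.

Emit:
arm_command(
  rot=[
    [0,0,7],
    [0,0,7],
    [0,0,7],
    [0,0,7],
    [0,0,7],
  ],
  slide=[
    [13,20,0],
    [13,20,0],
    [13,20,0],
    [13,20,0],
    [13,20,0],
  ],
  gripper=[85,85,85,85,85],
)

```text
clock: 0.57
eef_pos: [349.8, -482.9, 228.3]
tool_rot: [3.135, 0.003, -0.489]
force: [0.4, 0.6, -0.6]
width: 85.0
```

Emit:
arm_command(
  rot=[
    [0,0,7],
    [0,0,7],
    [0,0,7],
    [0,0,7],
    [0,0,7],
  ],
  slide=[
    [13,20,0],
    [13,20,0],
    [13,20,0],
    [13,20,0],
    [13,20,0],
  ],
  gripper=[85,85,85,85,85],
)

```text
clock: 0.98
eef_pos: [416.2, -377.2, 227.3]
tool_rot: [3.136, 0.005, 0.137]
force: [0.4, 0.0, -0.7]
width: 85.1
```

Emit:
arm_command(
  rot=[
    [0,0,7],
    [0,0,7],
    [0,0,7],
    [0,0,7],
    [0,0,7],
  ],
  slide=[
    [13,20,0],
    [13,20,0],
    [13,20,0],
    [13,20,0],
    [13,20,0],
  ],
  gripper=[85,85,85,85,85],
)

```text
clock: 1.4
eef_pos: [482.7, -271.9, 226.8]
tool_rot: [3.137, 0.007, 0.761]
force: [-0.0, 0.1, 0.4]
width: 85.1
```

Emit:
arm_command(
  rot=[
    [0,0,7],
    [0,0,7],
    [0,0,7],
    [0,0,7],
    [0,0,7],
  ],
  slide=[
    [14,18,0],
    [14,18,0],
    [14,18,0],
    [14,18,0],
    [14,18,0],
  ],
  gripper=[85,85,85,85,85],
)

```text
clock: 1.82
eef_pos: [554.2, -176.9, 226.0]
tool_rot: [3.14, 0.008, 1.386]
force: [-0.6, -0.2, 0.8]
width: 85.2
```

Emit:
arm_command(
  rot=[
    [0,0,7],
    [0,0,0],
    [0,0,0],
  ],
  slide=[
    [14,17,0],
    [8,10,0],
    [0,0,0],
  ],
  gripper=[85,85,85],
)

```text
clock: 2.07
eef_pos: [579.2, -143.2, 225.6]
tool_rot: [3.139, 0.003, 1.518]
force: [0.3, 0.6, 0.1]
width: 85.0
```

```bash
python3 - <<'E'
from h import *
s=telemetry.read_state();print(s['clock'],s['eef_pos'],s['tool_rot'],s['qpos'])
c=get_calibration("wrist");im,d=get_image("wrist");np.save("pics/w1.npy",d);cv2.imwrite("pics/w1.png",im[:,:,::-1]);print(c)
E
```

```text
2.0667 [ 579.22846085 -143.17357373  225.56140545] [3.1385256  0.00347444 1.51811668] [ 0.6089428   0.63283506 -0.67859659  1.66992477  0.46100633  1.00080932
  1.28987946]
{'fx': 371.64829954431775, 'fy': 371.64829954431775, 'cx': 319.971605150078, 'cy': 235.96225536718762, 'xyz': array([ 508.89853663, -139.13547432,  367.82039326]), 'attitude': array([-0.28272853,  0.00288496,  1.51807402])}
```

View pics/w1.png

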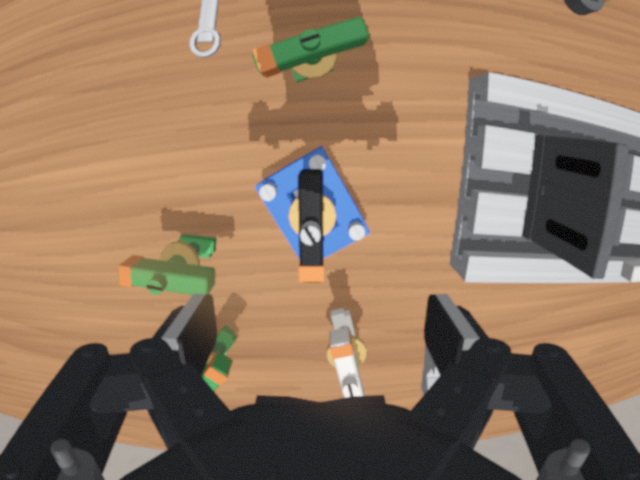

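The wrist view shows the rack at (313,205), with the bar running from about (311,172) to the orange end at (312,273). The shank end with its dark line is at (310,235). I'll measure the shank end and the line direction.

```bash
python3 - <<'E'
from h import *
c=get_calibration("wrist");im=cv2.imread("pics/w1.png")
a=cv2.resize(im[140:290,240:390],None,fx=4,fy=4,interpolation=cv2.INTER_CUBIC);cv2.imwrite("pics/a3.png",a)
rgb=im[:,:,::-1].astype(int);sub=np.zeros(im.shape[:2],bool);sub[222:248,300:322]=1
m=sub&(rgb.min(2)>110)
v,u=np.nonzero(m);(cx,cy),r=cv2.minEnclosingCircle(np.stack([u,v],1).astype(np.float32));print(cx,cy,r,m.sum())
print("shank@124",plane(c,wray(c,cx,cy),124.))
r,g,b=rgb[...,0],rgb[...,1],rgb[...,2]
s2=np.zeros_like(sub);s2[165:290,290:335]=1
bar=s2&((rgb.max(2)<60)|((r>150)&(g<150)&(b<90)&(g>40)&(v is not None)))
v,u=np.nonzero(bar);q=plane(c,wray(c,u,v),111.)[:,:2].astype(np.float32);print("bar@111",cv2.minAreaRect(q))
bl=(b>1.6*r)&(b>80)&(b>1.5*g)&(np.arange(480)[:,None]<290)
v,u=np.nonzero(bl);q=plane(c,wray(c,u,v),40.)[:,:2].astype(np.float32);print("rack",cv2.minAreaRect(q))
E
```

```text
309.8108215332031 233.56756591796875 11.773003578186035 343
shank@124 [ 576.38491854 -151.98225976  124.        ]
bar@111 ((579.7207641601562, -151.6376495361328), (91.0793685913086, 25.02459716796875), 4.767214775085449)
rack ((575.9114379882812, -151.68223571777344), (88.98939514160156, 68.67596435546875), 26.610179901123047)
```

View pics/a3.png

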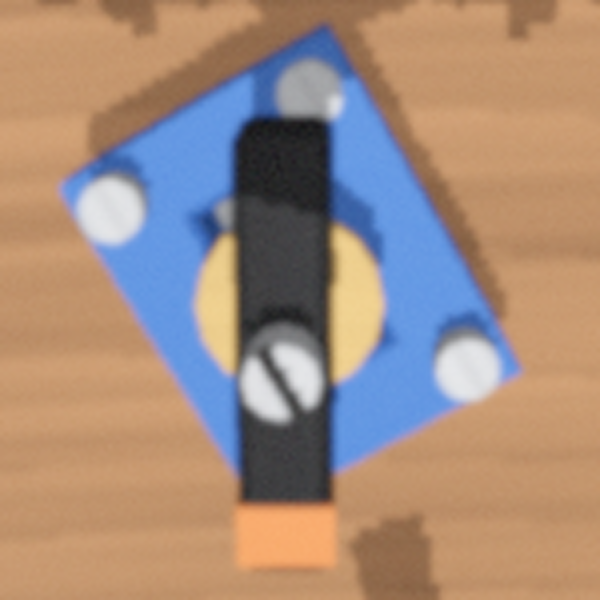

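Bolt axis is about (578,-150). The bar's yaw matches the jaws, and the head is about 30° counterclockwise of the bar, at world 27°. Descending.

Emit:
arm_command(
  rot=[
    [0,0,0],
    [0,0,0],
    [0,0,0],
    [0,0,0],
    [0,0,0],
  ],
  slide=[
    [-1,-7,0],
    [0,0,-30],
    [0,0,-30],
    [0,0,-30],
    [0,0,-30],
  ],
  gripper=[85,85,85,85,85],
)

```text
clock: 2.53
eef_pos: [577.8, -164.3, 108.5]
tool_rot: [3.128, 0.016, 1.495]
force: [0.2, -0.8, -0.3]
width: 85.1
```

```bash
python3 - <<'E'
from h import *
s=telemetry.read_state();print(s['eef_pos'],s['tool_rot'],s['force'])
for n in("wrist","scene"):
    im,d=get_image(n);cv2.imwrite(f"pics/{n}2.png",im[:,:,::-1])
E
```

```text
[ 577.83871003 -164.32881181  108.52589817] [3.12777006 0.01640599 1.49528635] [ 0.17616914 -0.80289382 -0.25353012]
```

View pics/wrist2.png

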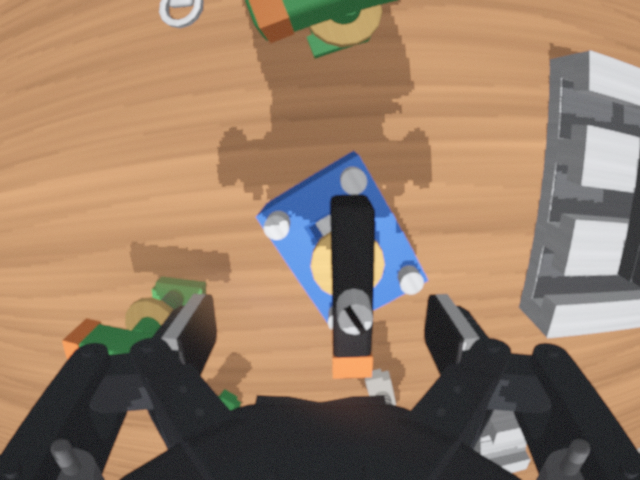

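The y position drifted to -164 and the tool tilted slightly. The bar is at (353,280), right of the fingers' centre (320). I'll correct both.

```bash
cat >> h.py <<'E'
def err(x,y,z,yawdeg):
    s=telemetry.read_state();Rc=R.from_euler('xyz',s['tool_rot']);Rt=R.from_euler('xyz',[np.pi,0,np.radians(yawdeg)])
    print("t",round(s['clock'],2),"pos",s['eef_pos'].round(1),"yaw",np.degrees(s['tool_rot'][2]).round(2),"rot",np.degrees((Rt*Rc.inv()).as_rotvec()).round(2),"slide",(np.array([x,y,z])-s['eef_pos']).round(1),"F",s['force'].round(1),"T",s['torque'].round(2),"w",round(s['width'],1))
E
python3 -c "
from h import *
err(578,-150,79,87)"
```

```text
t 2.63 pos [ 573.8 -164.3  105. ] yaw 85.71 rot [0.91 0.13 1.29] slide [  4.2  14.3 -26. ] F [-1.5  0.  -0.6] T [-0.08  0.15  0.02] w 84.6
```

Emit:
arm_command(
  rot=[
    [0.9,0.1,1.3],
    [0,0,0],
    [0,0,0],
  ],
  slide=[
    [4,14,0],
    [0,0,0],
    [0,0,0],
  ],
  gripper=[85,85,85],
)

```text
clock: 2.88
eef_pos: [578.4, -152.4, 108.0]
tool_rot: [3.14, 0.001, 1.515]
force: [0.8, -0.0, -0.4]
width: 85.5
```

```bash
python3 -c "
from h import *
err(578,-150,79,87)
im,d=get_image('wrist');cv2.imwrite('pics/w3.png',im[:,:,::-1]);err(578,-150,79,87)"
```

```text
t 2.88 pos [ 578.4 -152.4  108. ] yaw 86.79 rot [0.04 0.11 0.21] slide [ -0.4   2.4 -29. ] F [ 0.8 -0.  -0.4] T [-0.03  0.06  0.01] w 85.5
t 2.93 pos [ 578.9 -151.8  108.4] yaw 86.82 rot [0.02 0.18 0.18] slide [ -0.9   1.8 -29.4] F [-0.1  1.2 -0.7] T [-0.01 -0.07  0.02] w 84.9
```

View pics/w3.png

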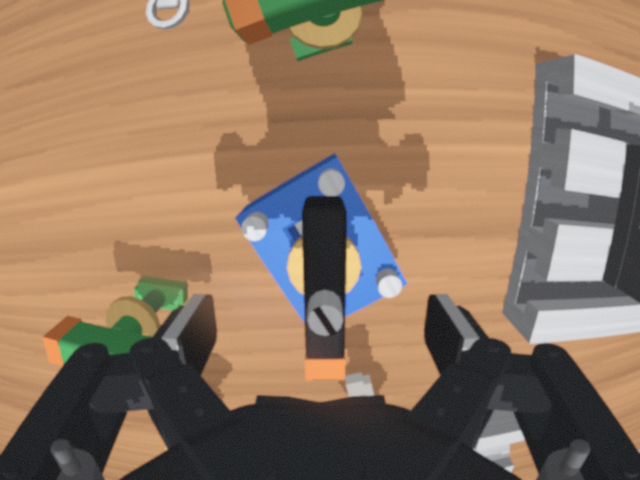

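The bar's centre is now at column 324, about 2 mm right of the jaw centre. I'll shift 2 mm in +y, descend gently, and settle before closing.

Emit:
arm_command(
  rot=[
    [0,0,0],
    [0,0,0],
    [0,0,0],
    [0,0,0],
    [0,0,0],
  ],
  slide=[
    [-1,2,-7],
    [0,0,-7],
    [0,0,-7],
    [0,1,-5],
    [0,0,0],
  ],
  gripper=[85,85,85,85,85],
)

```text
clock: 3.35
eef_pos: [580.3, -149.3, 84.2]
tool_rot: [3.131, 0.002, 1.514]
force: [-0.3, -0.2, -0.3]
width: 84.9
```

```bash
python3 -c "
from h import *
err(578,-150,79,87)"
```

```text
t 3.35 pos [ 580.3 -149.3   84.2] yaw 86.77 rot [0.15 0.59 0.23] slide [-2.3 -0.7 -5.2] F [-0.3 -0.2 -0.3] T [ 0.06 -0.01  0.03] w 84.9
```

Emit:
arm_command(
  rot=[
    [0.1,0.6,0.2],
    [0,0,0],
    [0,0,0],
  ],
  slide=[
    [-2,-0.5,-5],
    [0,0,0],
    [0,0,0],
  ],
  gripper=[85,85,85],
)

```text
clock: 3.6
eef_pos: [577.7, -149.5, 77.8]
tool_rot: [-3.139, 0.001, 1.519]
force: [-0.1, 0.5, 0.1]
width: 84.9
```

Emit:
arm_command(
  rot=[
    [0,0,0],
    [0,0,0],
    [0,0,0],
    [0,0,0],
    [0,0,0],
  ],
  slide=[
    [0,0,0],
    [0,0,0],
    [0,0,0],
    [0,0,0],
    [0,0,0],
  ],
  gripper=[60,40,15,0,0],
)

```text
clock: 4.02
eef_pos: [578.0, -149.7, 78.1]
tool_rot: [-3.14, 0.001, 1.519]
force: [0.5, 0.2, -1.0]
width: 24.9
```

Emit:
arm_command(
  rot=[
    [0,0,0],
    [0,0,0],
    [0,0,0],
  ],
  slide=[
    [0,0,0],
    [0,0,0],
    [0,0,0],
  ],
  gripper=[0,0,0],
)

```text
clock: 4.27
eef_pos: [577.9, -150.0, 78.3]
tool_rot: [-3.14, 0.001, 1.518]
force: [0.7, -0.3, -0.1]
width: 17.1
```

```bash
python3 -c "
from h import *
err(578,-150,79,87)
im,d=get_image('wrist');cv2.imwrite('pics/w4.png',im[:,:,::-1]);err(578,-150,79,87)"
```

```text
t 4.27 pos [ 577.9 -150.    78.3] yaw 86.98 rot [ 0.05 -0.11  0.02] slide [ 0.1 -0.   0.7] F [ 0.7 -0.3 -0.1] T [ 0.01 -0.07 -0.01] w 17.1
t 4.32 pos [ 578.  -150.    78.3] yaw 86.98 rot [ 0.05 -0.11  0.02] slide [ 0.  -0.   0.7] F [-0.9 -0.9 -0.7] T [ 0.04  0.03 -0.03] w 17.1
```

View pics/w4.png

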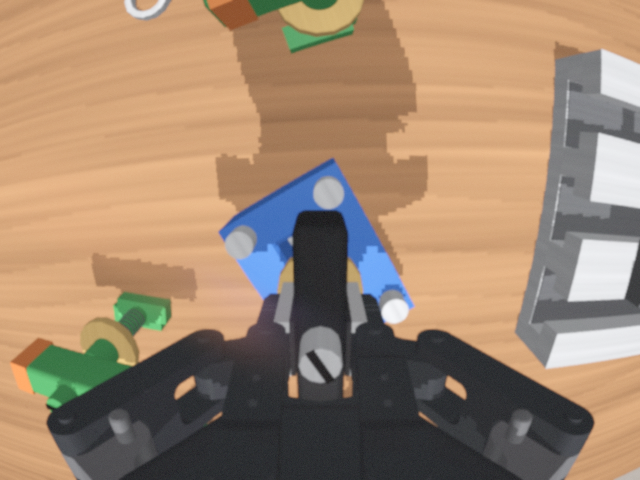

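The bar is gripped at a width of 17. The line on the shank end is visible from (307,349) to (330,378). Lifting next, and computing the plate geometry meanwhile.

Emit:
arm_command(
  rot=[
    [0,0,0],
    [0,0,0],
    [0,0,0],
    [0,0,0],
    [0,0,0],
  ],
  slide=[
    [0,0,8],
    [0,0,10],
    [0,0,15],
    [0,0,15],
    [0,0,0],
  ],
  gripper=[0,0,0,0,0],
)

```text
clock: 4.73
eef_pos: [576.8, -149.1, 127.7]
tool_rot: [-3.137, -0.001, 1.52]
force: [1.2, -0.6, -4.1]
width: 17.5
```

```bash
python3 - <<'E'
from h import *
err(578,-150,130,87)
for n in("top","scene"):
    c=get_calibration(n);im=cv2.imread(f"pics/{n}0.png")[:,:,::-1].astype(int);dep=np.load(f"pics/{n}0.npy")
    P=cloud(c,dep)
    # local frame of plate
    m=(P[...,2]>40)&(P[...,2]<62)&(abs(P[...,1]-200)<260)&(P[...,0]>300)&(P[...,0]<700)&(im[...,0]>110)&(abs(im[...,0]-im[...,2])<30)
    m=cv2.morphologyEx(m.astype(np.uint8),cv2.MORPH_OPEN,np.ones((3,3)))>0
    v,u=np.nonzero(m);r=cv2.minAreaRect(plane(c,ray(c,u,v),50.)[:,:2].astype(np.float32));yaw=np.radians(r[2]-90);o=np.array(r[0])
    ex=np.array([np.cos(yaw),np.sin(yaw)]);ey=np.array([-ex[1],ex[0]])
    v,u=np.mgrid[:480,:640];Q=plane(c,ray(c,u,v),66.)[...,:2]-o
    L=np.stack([Q@ex,Q@ey],-1)
    dark=(im.max(2)<90)&(np.abs(P[...,2]-np.median(P[m][:,2])-16)<7)&(abs(L[...,0])<60)&(abs(L[...,1])<160)
    w=L[dark];print(n,o,np.degrees(yaw),"foot x",np.percentile(w[:,0],[1,99]),"y",np.percentile(w[:,1],[1,99]))
    # bright slot edges at z=50, free part
    Q=plane(c,ray(c,u,v),50.)[...,:2]-o;L=np.stack([Q@ex,Q@ey],-1)
    s=m&(abs(L[...,0])<45)&(L[...,1]>75)&(L[...,1]<160)
    x=L[s];
    a=x[x[:,0]<0];b=x[x[:,0]>0]
    print("slot edges",[ (np.percentile(a[(a[:,1]//20)==k][:,0],98).round(1),np.percentile(b[(b[:,1]//20)==k][:,0],2).round(1)) for k in(4,5,6,7)])
    s=dark&0
    # top foot edge / notch: dark rows per x
    for x0 in(-40,-25,0,25,40):
        q=w[abs(w[:,0]-x0)<4];print(x0,q[:,1].max().round(1) if len(q) else None,q[:,1].min().round(1) if len(q) else None)
E
```

```text
t 4.73 pos [ 576.8 -149.1  127.7] yaw 87.06 rot [-0.08 -0.27 -0.06] slide [ 1.2 -0.9  2.3] F [ 1.2 -0.6 -4.1] T [-0.01 -0.06 -0.03] w 17.5
top [573.03295898 173.55563354] -5.866737365722656 foot x [-50.11860603  48.68070735] y [-115.21148586   12.4599037 ]
slot edges [(np.float64(-12.1), np.float64(11.9)), (np.float64(-12.2), np.float64(12.4)), (np.float64(-12.4), np.float64(12.3)), (np.float64(-12.0), np.float64(12.1))]
-40 13.4 -115.7
-25 13.4 -115.5
0 -21.5 -115.9
25 12.8 -116.1
40 13.4 -115.9
scene [572.8059082  174.03372192] -5.751617431640625 foot x [-49.63755386  51.92649813] y [-111.967838      8.99577744]
slot edges [(np.float64(-8.4), np.float64(9.5)), (np.float64(-9.5), np.float64(9.8)), (np.float64(-9.0), np.float64(9.5)), (np.float64(-10.0), np.float64(9.4))]
-40 None None
-25 -100.9 -101.1
0 -75.2 -101.1
25 None None
40 -101.7 -110.2
```

In the plate frame, the foot's end is at y = +13, the notch's closed end at -21.5, and the seat at about -15. The wrist force reads -4 N, so the bolt is carried. I'll lift above the wall and travel.

Emit:
arm_command(
  rot=[
    [0,0,0],
    [0,0,0],
    [0,0,0],
    [0,0,0],
    [0,0,0],
  ],
  slide=[
    [0,0,25],
    [0,0,25],
    [0,0,25],
    [0,0,25],
    [0,0,22],
  ],
  gripper=[0,0,0,0,0],
)

```text
clock: 5.15
eef_pos: [569.4, -149.1, 248.0]
tool_rot: [-3.121, -0.003, 1.52]
force: [0.0, -0.8, -5.6]
width: 17.3
```

```bash
python3 - <<'E'
from h import *
err(578,-150,250,87)
c=get_calibration('wrist');im,d=get_image('wrist');cv2.imwrite('pics/w5.png',im[:,:,::-1]);
a=cv2.resize(im[320:400,280:360,::-1],None,fx=7,fy=7,interpolation=cv2.INTER_CUBIC);cv2.imwrite("pics/a5.png",a)
im,d=get_image('scene');cv2.imwrite('pics/s5.png',im[:,:,::-1])
E
```

```text
t 5.15 pos [ 569.4 -149.1  248. ] yaw 87.12 rot [-0.23 -1.19 -0.12] slide [ 8.6 -0.9  2. ] F [ 0.  -0.8 -5.6] T [-0.04  0.   -0.01] w 17.3
```

View pics/a5.png

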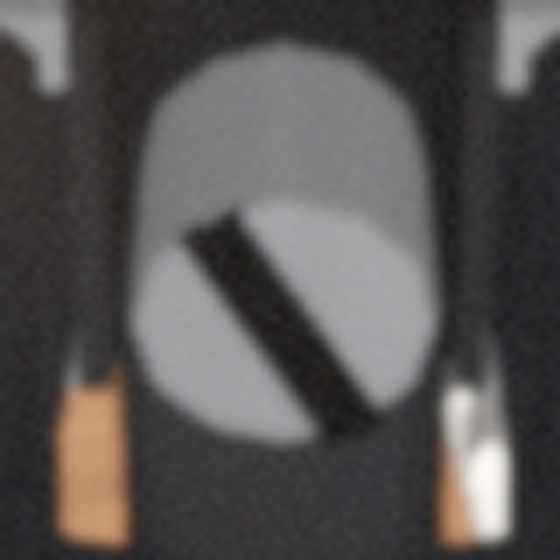

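View pics/s5.png

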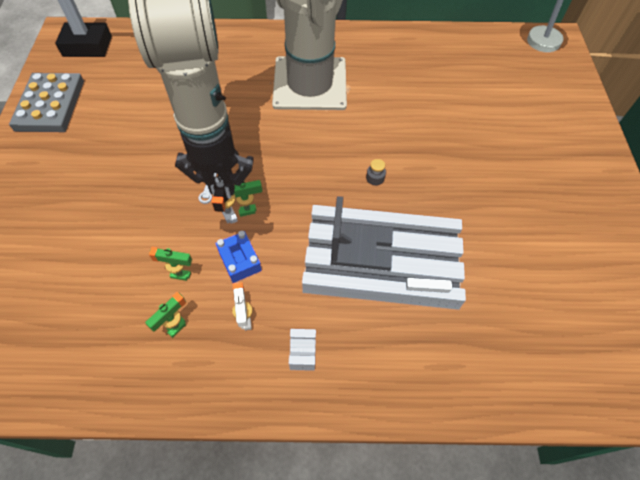

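The scene view shows the bolt lifted at (228,205). The crop shows the line from about (310.3,352.6) to (330,380.7), with the shank end's centre at (320.7,366).

```bash
cat >> h.py <<'E'
def line(c,tcp,tr,p,q,ce,h=46.):
    # in tool frame: shank top lies h behind TCP
    A=R.from_euler('xyz',tr).as_matrix();out=[]
    for u,v in(p,q,ce):
        o=A.T@(c['xyz']-tcp);d=A.T@wray(c,u,v);k=(-h-o[2])/d[2];out.append(o+d*k)
    a,b,e=out;d=A@(b-a)
    print("line world deg",np.degrees(np.arctan2(d[1],d[0])).round(2),"toolframe",np.degrees(np.arctan2((b-a)[1],(b-a)[0])).round(2),"len",np.linalg.norm(b-a).round(1),"axis in tool xy",e[:2].round(2),"world off",(A@e)[:2].round(2))
E
python3 - <<'E'
from h import *
s=telemetry.read_state();c=get_calibration('wrist')
line(c,s['eef_pos'],s['tool_rot'],(310.3,352.6),(330,380.7),(320.7,366))
err(581,253.5,250,144)
E
```

```text
line world deg 26.1 toolframe 61.0 len 12.8 axis in tool xy [0.11 0.24] world off [ 0.86 -0.02]
t 5.25 pos [ 572.1 -149.   250.3] yaw 87.1 rot [ 0.24 -0.78 56.9 ] slide [ 8.900e+00  4.025e+02 -3.000e-01] F [ 0.3  0.1 -4.2] T [ 0.03 -0.16 -0.01] w 17.3
```

Emit:
arm_command(
  rot=[
    [0,-0.7,4.5],
    [0,0,4.5],
    [0,0,4.5],
    [0,0,4.5],
    [0,0,4.5],
  ],
  slide=[
    [6,20,0],
    [0,30,0],
    [0,32,0],
    [0,32,0],
    [0,32,0],
  ],
  gripper=[0,0,0,0,0],
)

```text
clock: 5.67
eef_pos: [573.3, -12.9, 242.1]
tool_rot: [-3.13, 0.006, 1.909]
force: [0.2, 0.7, -5.6]
width: 17.6
```

Emit:
arm_command(
  rot=[
    [0,0,4.5],
    [0,0,4.5],
    [0,0,4.5],
    [0,0,4.5],
    [0,0,4.5],
  ],
  slide=[
    [0,32,0],
    [0,32,0],
    [0,32,0],
    [0,32,0],
    [0,32,0],
  ],
  gripper=[0,0,0,0,0],
)

```text
clock: 6.08
eef_pos: [567.3, 150.5, 232.0]
tool_rot: [-3.116, 0.003, 2.32]
force: [1.0, -0.6, -5.0]
width: 17.1
```

```bash
python3 -c "
from h import *
err(581,253.5,250,145)
print(telemetry.read_state()['qpos'])"
```

```text
t 6.08 pos [567.3 150.5 232. ] yaw 132.95 rot [ 1.22 -0.84 12.05] slide [ 13.7 103.   18. ] F [ 1.  -0.6 -5. ] T [ 0.04 -0.1  -0.01] w 17.1
[ 0.2043144   0.68189772 -0.87645331  1.6624333   0.5822389   1.10425611
  1.47257263]
```

Emit:
arm_command(
  rot=[
    [1.2,-0.8,4],
    [0,0,4],
    [0,0,4],
    [0,0,0],
    [0,0,0],
  ],
  slide=[
    [5,32,0],
    [4,32,0],
    [4,28,0],
    [0,10,0],
    [0,0,0],
  ],
  gripper=[0,0,0,0,0],
)

```text
clock: 6.5
eef_pos: [572.8, 264.6, 221.6]
tool_rot: [-3.135, -0.014, 2.556]
force: [-0.5, -0.8, -4.6]
width: 17.0
```

```bash
python3 -c "
from h import *
err(581,253.5,150,145)
im,d=get_image('top');cv2.imwrite('pics/t6.png',im[:,:,::-1])
im,d=get_image('wrist');cv2.imwrite('pics/w6.png',im[:,:,::-1])
err(581,253.5,150,145)
"
```

```text
t 6.5 pos [572.8 264.6 221.6] yaw 146.45 rot [-0.13 -0.88 -1.46] slide [  8.2 -11.1 -71.6] F [-0.5 -0.8 -4.6] T [-0.01  0.02  0.01] w 17.0
t 6.6 pos [573.4 261.  221.7] yaw 146.27 rot [ 0.06 -0.87 -1.27] slide [  7.6  -7.5 -71.7] F [-0.2 -0.7 -4.5] T [-0.1  0.  -0. ] w 16.9
```

View pics/w6.png

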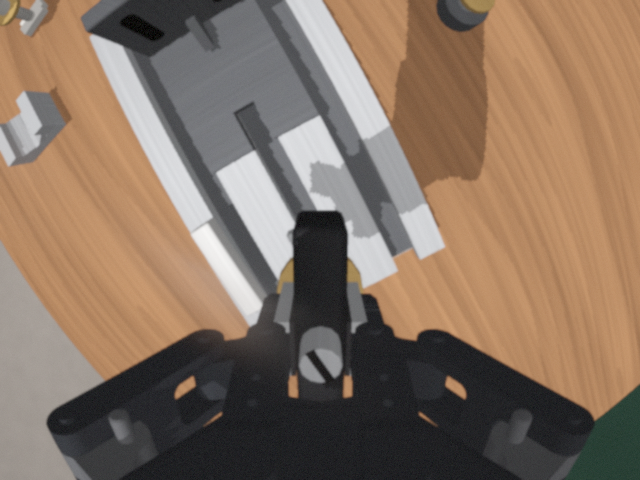

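View pics/t6.png

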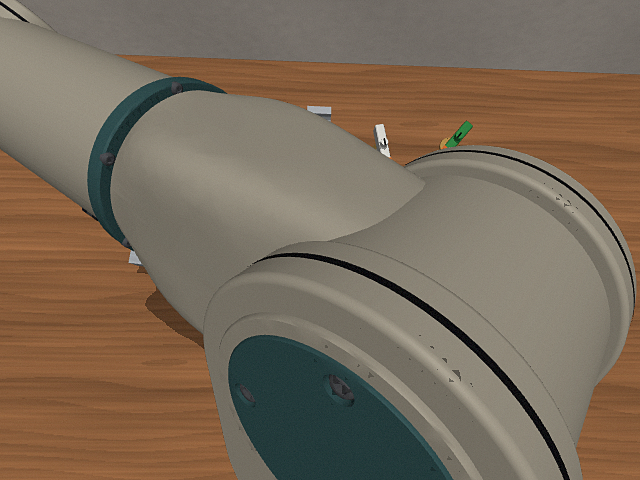

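The top camera is blocked by the arm. In the wrist view the middle slot runs from the notch at (247,125) down to about (300,235). I'll centre over the slot and lower to about z 150.

Emit:
arm_command(
  rot=[
    [0,-0.9,-1.3],
    [0,0,0],
    [0,0,0],
    [0,0,0],
    [0,0,0],
  ],
  slide=[
    [7,-8,-15],
    [0,0,-25],
    [0,0,-25],
    [0,0,0],
    [0,0,0],
  ],
  gripper=[0,0,0,0,0],
)

```text
clock: 7.02
eef_pos: [582.9, 239.7, 153.1]
tool_rot: [-3.133, 0.009, 2.515]
force: [0.7, 0.4, -3.6]
width: 16.9
```

```bash
python3 -c "
from h import *
err(581,253.5,150,145)
im,d=get_image('scene');cv2.imwrite('pics/s7.png',im[:,:,::-1])
a=cv2.resize(im[170:330,290:490,::-1],None,fx=4,fy=3.7,interpolation=cv2.INTER_CUBIC);cv2.imwrite('pics/a7s.png',a)
im,d=get_image('wrist');cv2.imwrite('pics/w7.png',im[:,:,::-1])
err(581,253.5,150,145)
"
```

```text
t 7.02 pos [582.9 239.7 153.1] yaw 144.11 rot [0.68 0.12 0.89] slide [-1.9 13.8 -3.1] F [ 0.7  0.4 -3.6] T [ 0.05 -0.06  0.02] w 16.9
t 7.12 pos [583.1 239.8 153.7] yaw 144.1 rot [0.68 0.15 0.9 ] slide [-2.1 13.7 -3.7] F [-0.2 -0.6 -4.3] T [-0.02  0.01 -0.01] w 16.9
```

View pics/w7.png

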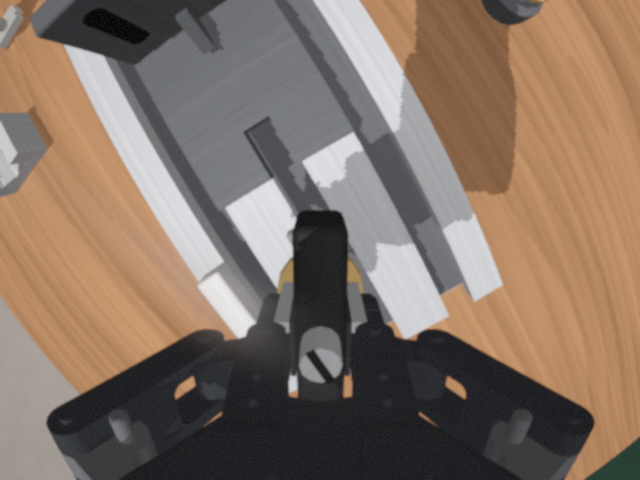

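View pics/a7s.png

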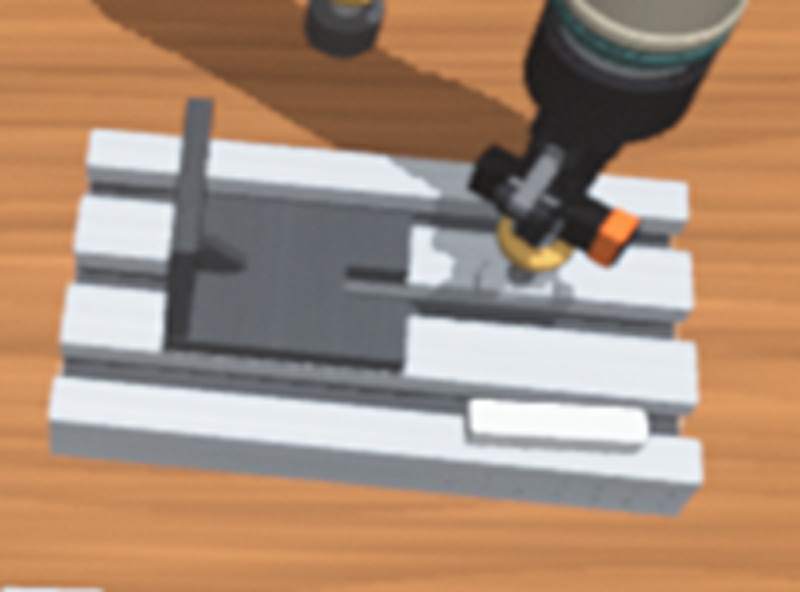

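```bash
python3 -c "
import cv2
im=cv2.imread('pics/w7.png');cv2.imwrite('pics/a7.png',cv2.resize(im[105:245,215:355],None,fx=4.2,fy=4.2,interpolation=cv2.INTER_CUBIC))
cv2.imwrite('pics/a7b.png',cv2.resize(im[325:395,285:355],None,fx=8,fy=8,interpolation=cv2.INTER_CUBIC))
"
```

View pics/a7.png

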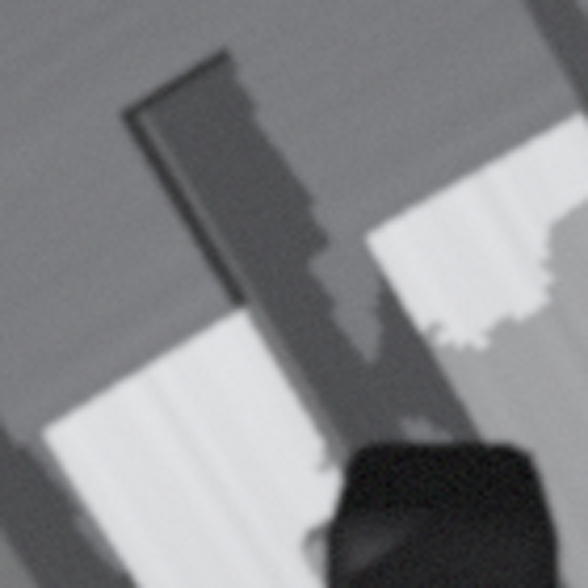

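View pics/a7b.png

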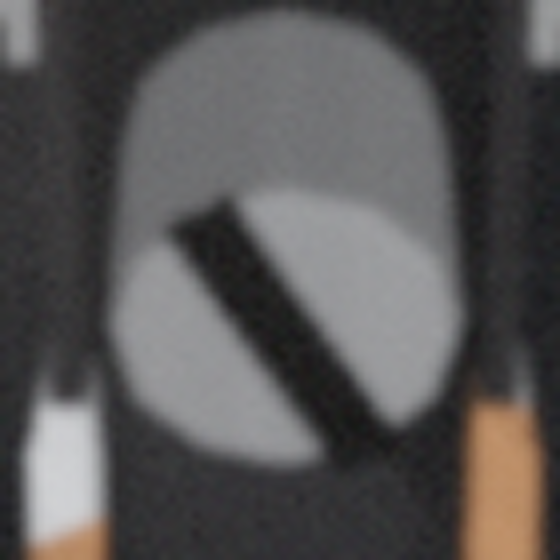

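In the crop, the slot edges run (274.5,179.3)-(293.6,213.3) on the left and (302.6,162.1)-(328.8,208.6) on the right. The notch end's corners are (244.8,131.9) and (269.3,116.9).

```bash
python3 - <<'E'
from h import *
s=telemetry.read_state();c=get_calibration('wrist')
P=plane(c,wray(c,[274.5,293.6,302.6,328.8],[179.3,213.3,162.1,208.6]),50.);print(P.round(1))
for a,b in((0,1),(2,3)):
    d=P[b]-P[a];print("dir",np.degrees(np.arctan2(d[1],d[0])))
print("notch",plane(c,wray(c,[244.8,269.3],[131.9,116.9]),66.).round(1))
y=-5.8*np.pi/180;ex=np.array([np.cos(y),np.sin(y)]);o=np.array([573,173.8])
print("x in plate of edges",((P[:,:2]-o)@ex).round(2))
line(c,s['eef_pos'],s['tool_rot'],(310.4,351.5),(330.6,380.6),(321,366))
print("tilt",np.degrees(R.from_euler('xyz',s['tool_rot']).as_matrix()[:,2]))
E
```

```text
[[585.5 189.3  50. ]
 [589.  215.6  50. ]
 [563.4 191.2  50. ]
 [567.7 227.   50. ]]
dir 82.28373878680047
dir 83.11074481335095
notch [[579.7 153.8  66. ]
 [561.8 155.7  66. ]]
x in plate of edges [ 10.82  11.71 -11.3  -10.62]
line world deg 82.89 toolframe 61.21 len 13.2 axis in tool xy [0.14 0.14] world off [-0.15  0.74]
tilt [  0.14787358  -0.67980897 -57.2915556 ]
```

The wrist view confirms the slot centre within 0.2 mm of the earlier estimate. The head's line is at 82.9° and the slot at 84.2°, so I want a tool yaw of 145.4°. Aligning.

Emit:
arm_command(
  rot=[
    [0.7,0.1,1.3],
    [0,0,0],
    [0,0,0],
    [0,0,0],
  ],
  slide=[
    [-3.4,1,0],
    [0,0,-9],
    [0,0,-9],
    [0,0,0],
  ],
  gripper=[0,0,0,0],
)

```text
clock: 7.45
eef_pos: [581.9, 241.6, 139.2]
tool_rot: [3.133, 0.004, 2.538]
force: [-0.6, -0.9, -5.1]
width: 17.6
```

```bash
python3 -c "
from h import *
err(579.9,241.8,128,145.4)
"
```

```text
t 7.45 pos [581.9 241.6 139.2] yaw 145.42 rot [-0.3   0.46 -0.02] slide [ -2.    0.2 -11.2] F [-0.6 -0.9 -5.1] T [-0.09  0.05 -0.03] w 17.6
```

Emit:
arm_command(
  rot=[
    [-0.3,0.4,0],
    [0,0,0],
    [0,0,0],
    [0,0,0],
  ],
  slide=[
    [-2,0,-6],
    [0,0,-5],
    [0,0,0],
    [0,0,0],
  ],
  gripper=[0,0,0,0],
)

```text
clock: 7.78
eef_pos: [579.5, 242.3, 126.9]
tool_rot: [-3.141, 0.0, 2.539]
force: [0.0, -0.2, -4.8]
width: 16.8
```

```bash
python3 -c "
from h import *
err(579.9,241.8,115,145.4)
im,d=get_image('scene');cv2.imwrite('pics/a8s.png',cv2.resize(im[170:330,290:490,::-1],None,fx=4,fy=3.7,interpolation=cv2.INTER_CUBIC))
err(579.9,241.8,115,145.4)
"
```

```text
t 7.78 pos [579.5 242.3 126.9] yaw 145.47 rot [ 0.02  0.02 -0.07] slide [  0.4  -0.5 -11.9] F [ 0.  -0.2 -4.8] T [ 0.02 -0.02 -0.04] w 16.8
t 7.83 pos [579.5 242.2 126.9] yaw 145.47 rot [ 0.02  0.01 -0.07] slide [  0.4  -0.4 -11.9] F [ 0.8 -0.4 -5. ] T [-0.    0.02 -0.  ] w 17.2
```

View pics/a8s.png

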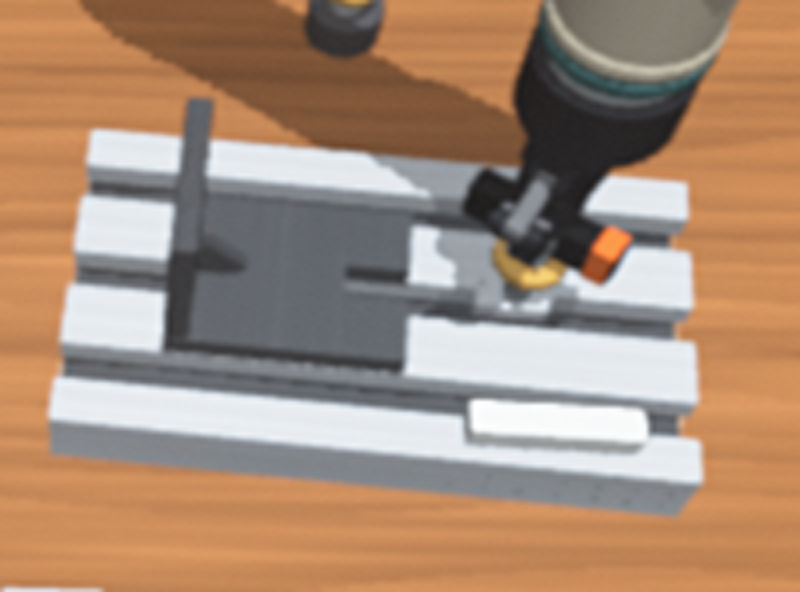

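The scene view shows the head at about (510,295) directly over the slot and aligned with it. I'll lower gently and watch the force.

Emit:
arm_command(
  rot=[
    [0,0,0],
    [0,0,0],
    [0,0,0],
    [0,0,0],
  ],
  slide=[
    [0.4,0,-4],
    [0,0,-4],
    [0,0,-3],
    [0,0,0],
  ],
  gripper=[0,0,0,0],
)

```text
clock: 8.17
eef_pos: [580.1, 242.8, 115.3]
tool_rot: [3.141, 0.0, 2.539]
force: [-0.4, -0.4, -4.5]
width: 16.8
```

```bash
python3 -c "
from h import *
err(579.8,241.8,100,145.4)
"
```

```text
t 8.17 pos [580.1 242.8 115.3] yaw 145.48 rot [-0.01  0.04 -0.08] slide [ -0.3  -1.  -15.3] F [-0.4 -0.4 -4.5] T [-0.03  0.05 -0.05] w 16.8
```

Emit:
arm_command(
  rot=[
    [0,0,0],
    [0,0,0],
    [0,0,0],
    [0,0,0],
  ],
  slide=[
    [0,0,-5],
    [0,0,-5],
    [0,0,-5],
    [0,0,0],
  ],
  gripper=[0,0,0,0],
)

```text
clock: 8.5
eef_pos: [579.9, 242.7, 98.6]
tool_rot: [3.141, 0.0, 2.539]
force: [-0.0, 0.3, -4.8]
width: 17.2
```

```bash
python3 -c "
from h import *
err(579.8,241.8,88.5,145.4)
"
```

```text
t 8.5 pos [579.9 242.7  98.6] yaw 145.48 rot [-0.01  0.02 -0.08] slide [ -0.1  -0.9 -10.1] F [-0.   0.3 -4.8] T [ 0.02 -0.   -0.  ] w 17.2
```

Emit:
arm_command(
  rot=[
    [0,0,0],
    [0,0,0],
    [0,0,0],
    [0,0,0],
  ],
  slide=[
    [0,0,-5],
    [0,0,-3],
    [0,0,-1.5],
    [0,0,0],
  ],
  gripper=[0,0,0,0],
)

```text
clock: 8.83
eef_pos: [580.0, 242.5, 87.6]
tool_rot: [3.141, 0.0, 2.539]
force: [-0.5, 0.2, -4.3]
width: 17.0
```

```bash
python3 -c "
from h import *
err(579.8,241.8,88.2,145.4)
"
```

```text
t 8.83 pos [580.  242.5  87.6] yaw 145.47 rot [ 0.    0.02 -0.07] slide [-0.2 -0.7  0.6] F [-0.5  0.2 -4.3] T [-0.03  0.03 -0.  ] w 17.0
```

The head is down at bolt z of about 17 with no contact force. Now turning clockwise.

Emit:
arm_command(
  rot=[
    [0,0,0],
    [0,0,-5],
    [0,0,-5],
    [0,0,-5],
    [0,0,0],
  ],
  slide=[
    [0,0,0.5],
    [0,0,0],
    [0,0,0],
    [0,0,0],
    [0,0,0],
  ],
  gripper=[0,0,0,0,0],
)

```text
clock: 9.25
eef_pos: [580.6, 242.9, 88.6]
tool_rot: [3.14, -0.0, 2.265]
force: [-0.1, 0.1, -5.2]
width: 17.1
```

```bash
python3 -c "
from h import *
err(579.8,242.3,88.2,60)
"
```

```text
t 9.25 pos [580.6 242.9  88.6] yaw 129.79 rot [-3.000e-02  1.000e-01 -6.979e+01] slide [-0.8 -0.6 -0.4] F [-0.1  0.1 -5.2] T [-0.05  0.06  0.03] w 17.1
```

Emit:
arm_command(
  rot=[
    [0,0,-6],
    [0,0,-6],
    [0,0,-6],
    [0,0,-6],
    [0,0,0],
  ],
  slide=[
    [-0.7,-0.5,-0.4],
    [0,0,0],
    [0,0,0],
    [0,0,0],
    [0,0,0],
  ],
  gripper=[0,0,0,0,0],
)

```text
clock: 9.67
eef_pos: [580.3, 243.3, 89.4]
tool_rot: [3.138, -0.001, 1.84]
force: [0.5, 0.7, -3.8]
width: 16.8
```

```bash
python3 -c "
from h import *
err(579.8,242.3,88.2,60)
"
```

```text
t 9.67 pos [580.3 243.3  89.4] yaw 105.45 rot [ -0.05   0.23 -45.45] slide [-0.5 -1.  -1.2] F [ 0.5  0.7 -3.8] T [-0.   -0.04 -0.03] w 16.8
```

Emit:
arm_command(
  rot=[
    [0,0.2,-6],
    [0,0,-6],
    [0,0,-6],
    [0,0,-6],
    [0,0,0],
  ],
  slide=[
    [-0.5,-1,-1],
    [0,0,0],
    [0,0,-0.5],
    [0,0,0],
    [0,0,0],
  ],
  gripper=[0,0,0,0,0],
)

```text
clock: 10.08
eef_pos: [579.5, 243.5, 88.5]
tool_rot: [3.141, -0.004, 1.429]
force: [-0.2, 0.6, -4.9]
width: 17.0
```

```bash
python3 -c "
from h import *
err(579.8,242.3,88.2,56)
"
```

```text
t 10.08 pos [579.5 243.5  88.5] yaw 81.86 rot [ -0.19   0.1  -25.86] slide [ 0.3 -1.2 -0.3] F [-0.2  0.6 -4.9] T [-0.02  0.04 -0.05] w 17.0
```

Emit:
arm_command(
  rot=[
    [0,0,-6],
    [0,0,-6],
    [0,0,-6],
    [0,0,-4],
    [0,0,0],
  ],
  slide=[
    [0.3,-0.5,-0.3],
    [0,0,0],
    [0,0,0],
    [0,0,0],
    [0,0,0],
  ],
  gripper=[0,0,0,0,0],
)

```text
clock: 10.5
eef_pos: [579.0, 244.2, 88.2]
tool_rot: [-3.14, -0.005, 1.062]
force: [0.1, 0.1, -4.8]
width: 17.1
```

```bash
python3 -c "
from h import *
err(579.8,242.3,88.2,56)
im,d=get_image('wrist');cv2.imwrite('pics/w9.png',im[:,:,::-1])
cv2.imwrite('pics/a9b.png',cv2.resize(im[325:395,285:355,::-1],None,fx=8,fy=8,interpolation=cv2.INTER_CUBIC))
"
```

```text
t 10.5 pos [579.  244.2  88.2] yaw 60.87 rot [-0.27  0.07 -4.87] slide [ 0.8 -1.9 -0. ] F [ 0.1  0.1 -4.8] T [0.06 0.02 0.03] w 17.1
```

View pics/w9.png

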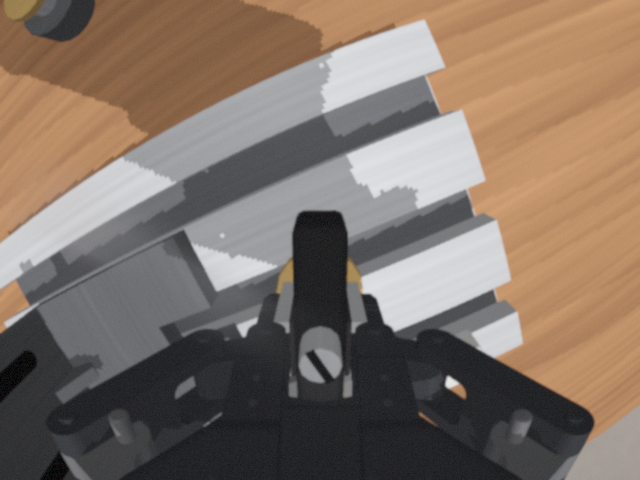

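View pics/a9b.png

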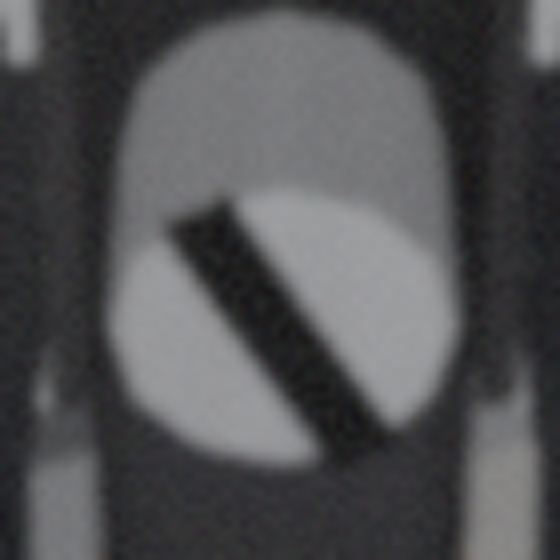

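The line hasn't moved relative to the gripper, so the head turned with it and now stands at about 84° to the slot. I'll turn the last 5° and start sliding along the slot direction.

Emit:
arm_command(
  rot=[
    [-0.2,0,-4],
    [0,0,-1.5],
    [0,0,0],
  ],
  slide=[
    [1,-0.5,0],
    [0,0,0],
    [0,0,0],
  ],
  gripper=[0,0,0],
)

```text
clock: 10.8
eef_pos: [579.6, 244.1, 88.0]
tool_rot: [-3.141, -0.002, 0.981]
force: [-0.3, -0.2, -4.2]
width: 17.5
```

```bash
python3 -c "
from h import *
err(571.6,160,88.8,55)
"
```

```text
t 10.8 pos [579.6 244.1  88. ] yaw 56.21 rot [-0.11  0.   -1.21] slide [ -8.  -84.1   0.8] F [-0.3 -0.2 -4.2] T [-0.01 -0.    0.01] w 17.5
```

Emit:
arm_command(
  rot=[
    [0,0,0],
    [0,0,0],
    [0,0,0],
    [0,0,0],
    [0,0,0],
  ],
  slide=[
    [-0.5,-8,0.8],
    [-0.8,-8,0],
    [-0.8,-8,0],
    [-0.8,-8,0],
    [0,0,0],
  ],
  gripper=[0,0,0,0,0],
)

```text
clock: 11.22
eef_pos: [575.8, 207.8, 88.5]
tool_rot: [-3.14, -0.0, 0.991]
force: [0.0, -1.4, -3.9]
width: 17.1
```

```bash
python3 -c "
from h import *
err(571.6,160,88.8,55.4)
"
```

```text
t 11.22 pos [575.8 207.8  88.5] yaw 56.79 rot [-0.05 -0.07 -1.39] slide [ -4.2 -47.8   0.3] F [ 0.  -1.4 -3.9] T [-0.18  0.04 -0.05] w 17.1
```

Emit:
arm_command(
  rot=[
    [0,0,-1],
    [0,0,0],
    [0,0,0],
    [0,0,0],
    [0,0,0],
  ],
  slide=[
    [0,-6,0.3],
    [-0.6,-6,0],
    [-0.6,-6,0],
    [-0.6,-6,0],
    [0,0,0],
  ],
  gripper=[0,0,0,0,0],
)

```text
clock: 11.63
eef_pos: [573.8, 179.8, 89.0]
tool_rot: [-3.14, 0.0, 0.971]
force: [-0.6, -0.9, -4.7]
width: 17.1
```

```bash
python3 -c "
from h import *
err(571.6,160,88.8,55.4)
im,d=get_image('wrist');cv2.imwrite('pics/w10.png',im[:,:,::-1])
im,d=get_image('scene');cv2.imwrite('pics/a10s.png',cv2.resize(im[170:330,290:490,::-1],None,fx=4,fy=3.7,interpolation=cv2.INTER_CUBIC))
"
```

```text
t 11.63 pos [573.8 179.8  89. ] yaw 55.63 rot [-0.02 -0.08 -0.23] slide [ -2.2 -19.8  -0.2] F [-0.6 -0.9 -4.7] T [-0.14  0.05  0.02] w 17.1
```

View pics/w10.png

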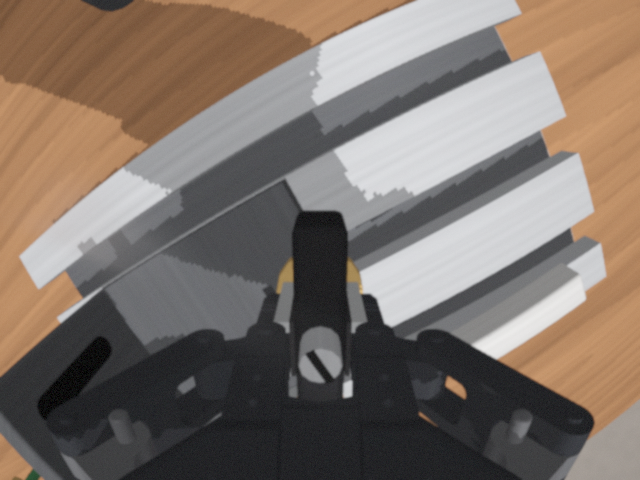

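View pics/a10s.png

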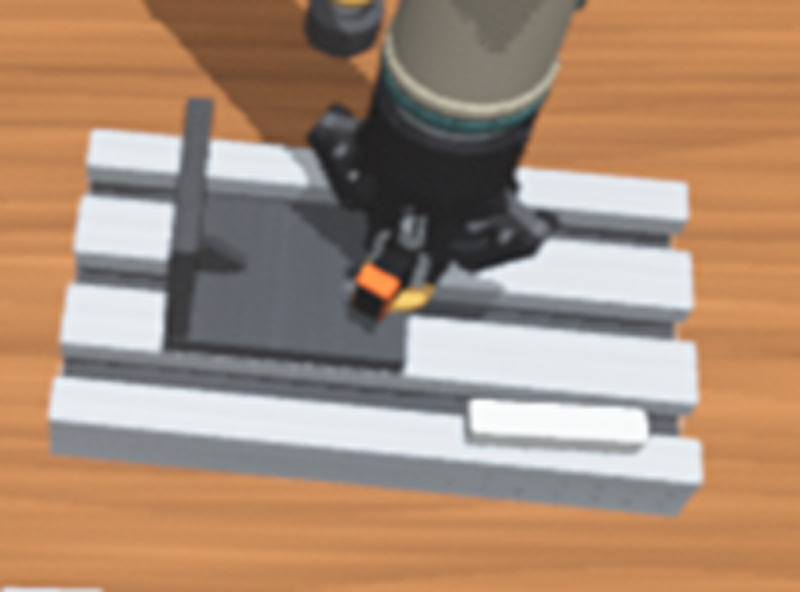

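The washer is over the foot at (410,298) in the scene crop, entering the notch with no contact force. I'll continue, more slowly near the seat.

Emit:
arm_command(
  rot=[
    [0,0,0],
    [0,0,0],
    [0,0,0],
    [0,0,0],
  ],
  slide=[
    [-0.3,-4,0],
    [-0.4,-4,0],
    [-0.3,-3,0],
    [0,0,0],
  ],
  gripper=[0,0,0,0],
)

```text
clock: 12.07
eef_pos: [572.9, 171.8, 89.3]
tool_rot: [-3.139, -0.003, 0.975]
force: [-0.8, -0.9, -4.8]
width: 17.1
```

```bash
python3 -c "
from h import *
err(571.6,160,88.8,55.4)
"
```

```text
t 12.07 pos [572.9 171.8  89.3] yaw 55.84 rot [-0.23 -0.01 -0.44] slide [ -1.3 -11.8  -0.5] F [-0.8 -0.9 -4.8] T [-0.04  0.03 -0.01] w 17.1
```

Emit:
arm_command(
  rot=[
    [0,0,0],
    [0,0,0],
    [0,0,0],
  ],
  slide=[
    [-0.3,-3,-0.3],
    [-0.2,-3,0],
    [0,0,0],
  ],
  gripper=[0,0,0],
)

```text
clock: 12.32
eef_pos: [572.3, 165.6, 89.0]
tool_rot: [-3.139, -0.003, 0.975]
force: [-0.1, -0.5, -4.8]
width: 17.3
```

```bash
python3 -c "
from h import *
err(571.6,160,88.8,55.4)
"
```

```text
t 12.32 pos [572.3 165.6  89. ] yaw 55.87 rot [-0.25 -0.01 -0.47] slide [-0.7 -5.6 -0.2] F [-0.1 -0.5 -4.8] T [-0.04  0.05 -0.06] w 17.3
```

Emit:
arm_command(
  rot=[
    [0,0,0],
    [0,0,0],
    [0,0,0],
  ],
  slide=[
    [-0.2,-2,0],
    [-0.1,-1,0],
    [0,0,0],
  ],
  gripper=[0,0,0],
)

```text
clock: 12.57
eef_pos: [571.9, 162.3, 89.0]
tool_rot: [-3.139, -0.004, 0.975]
force: [-0.8, 0.2, -3.9]
width: 17.2
```

```bash
python3 -c "
from h import *
err(571.6,160,88.8,55.4)
"
```

```text
t 12.57 pos [571.9 162.3  89. ] yaw 55.86 rot [-0.26 -0.01 -0.46] slide [-0.3 -2.3 -0.2] F [-0.8  0.2 -3.9] T [0.04 0.06 0.02] w 17.2
```

Emit:
arm_command(
  rot=[
    [0,0,0],
    [0,0,0],
  ],
  slide=[
    [-0.1,-1,0],
    [0,0,0],
  ],
  gripper=[0,0],
)

```text
clock: 12.73
eef_pos: [571.8, 161.3, 89.0]
tool_rot: [-3.139, -0.004, 0.975]
force: [-0.1, -0.5, -4.8]
width: 17.3
```

```bash
python3 -c "
from h import *
err(571.6,160,88.8,55.4)
"
```

```text
t 12.73 pos [571.8 161.3  89. ] yaw 55.86 rot [-0.27 -0.01 -0.47] slide [-0.2 -1.3 -0.2] F [-0.1 -0.5 -4.8] T [-0.    0.1  -0.05] w 17.3
```

Emit:
arm_command(
  rot=[
    [0,0,0],
    [0,0,0],
  ],
  slide=[
    [-0.1,-1,0],
    [0,0,0],
  ],
  gripper=[0,0],
)

```text
clock: 12.9
eef_pos: [571.7, 160.3, 89.1]
tool_rot: [-3.139, -0.004, 0.975]
force: [-0.1, 0.2, -3.9]
width: 17.0
```

Emit:
arm_command(
  rot=[
    [0,0,0],
    [0,0,0],
  ],
  slide=[
    [-0.1,-1,0],
    [0,0,0],
  ],
  gripper=[0,0],
)

```text
clock: 13.07
eef_pos: [571.7, 160.0, 89.2]
tool_rot: [-3.139, -0.005, 0.976]
force: [0.4, -0.0, -5.7]
width: 17.1
```

Emit:
arm_command(
  rot=[
    [0,0,0],
    [0,0,0],
  ],
  slide=[
    [-0.1,-1,0],
    [0,0,0],
  ],
  gripper=[0,0],
)

```text
clock: 13.23
eef_pos: [571.6, 159.9, 89.2]
tool_rot: [-3.138, -0.006, 0.976]
force: [-0.2, 0.8, -4.9]
width: 17.3
```

Emit:
arm_command(
  rot=[
    [0,0,0],
    [0,0,0],
  ],
  slide=[
    [-0.1,-1,0],
    [0,0,0],
  ],
  gripper=[0,0],
)

```text
clock: 13.4
eef_pos: [571.6, 159.8, 89.3]
tool_rot: [-3.138, -0.008, 0.977]
force: [0.3, -0.2, -5.2]
width: 17.3
```

```bash
python3 -c "
from h import *
err(571.6,158,88.8,55.4)
"
```

```text
t 13.4 pos [571.6 159.8  89.3] yaw 55.97 rot [-0.49  0.07 -0.57] slide [-0.  -1.8 -0.5] F [ 0.3 -0.2 -5.2] T [0.11 0.02 0.  ] w 17.3
```

The TCP stops advancing at y = 159.8, and the tool just begins to tilt. That is plate y of about -14, so the shank is home. I'll undo the small tilt and tighten clockwise, following the knob down at about 0.07 mm per degree.

Emit:
arm_command(
  rot=[
    [-0.5,0.1,-3],
    [0,0,-6],
    [0,0,-6],
    [0,0,0],
  ],
  slide=[
    [0,0.2,-0.3],
    [0,0,-0.4],
    [0,0,-0.4],
    [0,0,0],
  ],
  gripper=[0,0,0,0],
)

```text
clock: 13.73
eef_pos: [571.1, 160.3, 88.3]
tool_rot: [-3.141, 0.001, 0.705]
force: [1.0, 1.4, -5.0]
width: 17.2
```

```bash
python3 -c "
from h import *
err(571.6,160,88,-16)
print(telemetry.read_state()['qpos'])
im,d=get_image('wrist');cv2.imwrite('pics/a11.png',cv2.resize(im[325:395,285:355,::-1],None,fx=8,fy=8,interpolation=cv2.INTER_CUBIC))
im,d=get_image('scene');cv2.imwrite('pics/a11s.png',cv2.resize(im[170:330,290:490,::-1],None,fx=4,fy=3.7,interpolation=cv2.INTER_CUBIC))
"
```

```text
t 13.73 pos [571.1 160.3  88.3] yaw 40.42 rot [-5.000e-02 -5.000e-02 -5.642e+01] slide [ 0.5 -0.3 -0.3] F [ 1.   1.4 -5. ] T [ 0.34 -0.    0.  ] w 17.2
[-0.11062171  0.75367285 -0.33695457  1.79256028  0.37683272  0.66002157
  0.04144807]
```

View pics/a11.png

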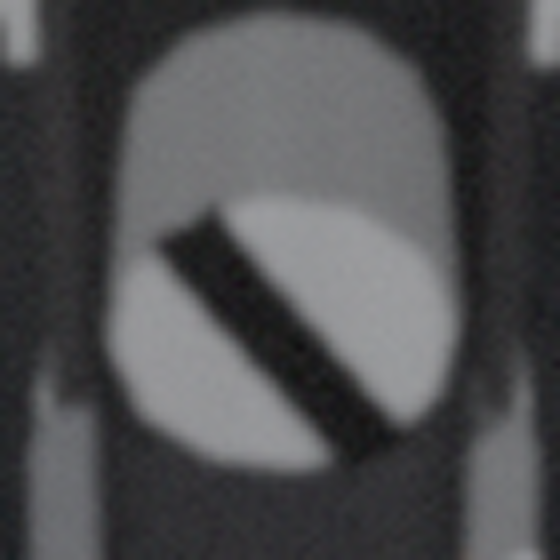

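View pics/a11s.png

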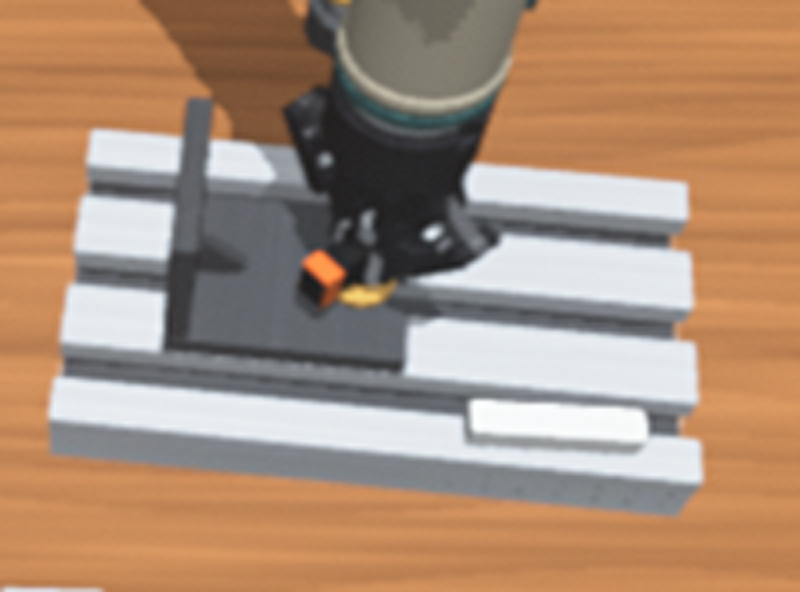

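The line now lags the bar, so the head has stopped, and the angle plate hasn't moved in the scene. Continuing to tighten.

Emit:
arm_command(
  rot=[
    [0,0,-6],
    [0,0,-6],
    [0,0,-6],
    [0,0,-6],
    [0,0,0],
  ],
  slide=[
    [0.5,0,-0.4],
    [0,0,-0.4],
    [0,0,-0.4],
    [0,0,-0.4],
    [0,0,0],
  ],
  gripper=[0,0,0,0,0],
)

```text
clock: 14.25
eef_pos: [571.5, 160.3, 86.6]
tool_rot: [-3.139, 0.001, 0.289]
force: [0.0, 0.0, -5.6]
width: 17.1
```

```bash
python3 -c "
from h import *
err(571.6,160,86.5,-16)
"
```

```text
t 14.25 pos [571.5 160.3  86.6] yaw 16.58 rot [ -0.14  -0.04 -32.58] slide [ 0.1 -0.3 -0.1] F [ 0.   0.  -5.6] T [ 0.24  0.01 -0.05] w 17.1
```

Emit:
arm_command(
  rot=[
    [0,0,-6],
    [0,0,-6],
    [0,0,-6],
    [0,0,-6],
  ],
  slide=[
    [0,0,-0.4],
    [0,0,-0.4],
    [0,0,-0.4],
    [0,0,-0.4],
  ],
  gripper=[0,0,0,0],
)

```text
clock: 14.58
eef_pos: [571.9, 160.6, 85.4]
tool_rot: [-3.138, 0.0, -0.122]
force: [-1.4, 0.7, 1.6]
width: 17.4
```

```bash
python3 -c "
from h import *
err(571.6,160,85,-16)
im,d=get_image('wrist');cv2.imwrite('pics/a12.png',cv2.resize(im[325:395,285:355,::-1],None,fx=8,fy=8,interpolation=cv2.INTER_CUBIC))
err(571.6,160,85,-16)
"
```

```text
t 14.58 pos [571.9 160.6  85.4] yaw -6.99 rot [-0.19  0.01 -9.01] slide [-0.3 -0.6 -0.4] F [-1.4  0.7  1.6] T [0.04 0.21 0.37] w 17.4
t 14.63 pos [571.8 160.6  85.4] yaw -7.26 rot [-0.18  0.01 -8.74] slide [-0.2 -0.6 -0.4] F [ 0.  -0.2 -2.2] T [0.1  0.04 0.05] w 17.3
```

View pics/a12.png

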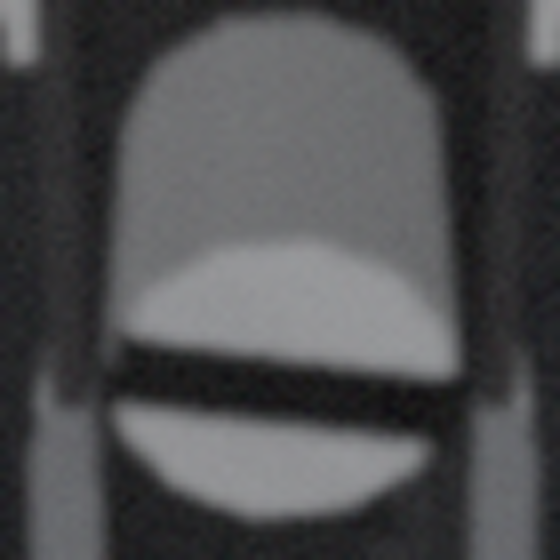

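The line has turned in the jaws and the torque reached 0.37 N m, so the play is nearly used up. I'll continue in short calls and read the torque while turning.

Emit:
arm_command(
  rot=[
    [0,0,-6],
    [0,0,-6],
  ],
  slide=[
    [-0.2,-0.5,-0.3],
    [0,0,-0.3],
  ],
  gripper=[0,0],
)

```text
clock: 14.8
eef_pos: [571.9, 160.6, 85.3]
tool_rot: [-3.138, -0.0, -0.327]
force: [-0.3, 0.0, -2.3]
width: 17.1
```

```bash
python3 -c "
from h import *
err(571.6,160,85,-40)
"
```

```text
t 14.8 pos [571.9 160.6  85.3] yaw -18.75 rot [ -0.19   0.11 -21.25] slide [-0.3 -0.6 -0.3] F [-0.3  0.  -2.3] T [-0.13  0.01  0.45] w 17.1
```

Emit:
arm_command(
  rot=[
    [0,0,-6],
    [0,0,-6],
  ],
  slide=[
    [0,0,-0.3],
    [0,0,-0.2],
  ],
  gripper=[0,0],
)

```text
clock: 14.97
eef_pos: [572.1, 160.6, 85.4]
tool_rot: [-3.138, -0.0, -0.531]
force: [-1.2, 0.7, -3.7]
width: 16.8
```

```bash
python3 -c "
from h import *
err(571.6,160,85,-40)
"
```

```text
t 14.97 pos [572.1 160.6  85.4] yaw -30.4 rot [-0.16  0.14 -9.6 ] slide [-0.5 -0.6 -0.4] F [-1.2  0.7 -3.7] T [-0.19 -0.08  0.49] w 16.8
```

The height is constant at 85.4, so the washer is seated, and the torque is rising. Continuing without any z motion.

Emit:
arm_command(
  rot=[
    [0,0,-6],
    [0,0,-6],
  ],
  slide=[
    [0,0,0],
    [0,0,0],
  ],
  gripper=[0,0],
)

```text
clock: 15.13
eef_pos: [572.2, 160.4, 85.3]
tool_rot: [-3.138, -0.001, -0.732]
force: [0.4, 0.7, -4.7]
width: 17.1
```

```bash
python3 -c "
from h import *
err(571.6,160,85,-50)
"
```

```text
t 15.13 pos [572.2 160.4  85.3] yaw -41.97 rot [-0.1   0.15 -8.03] slide [-0.6 -0.4 -0.3] F [ 0.4  0.7 -4.7] T [-0.18 -0.23  0.87] w 17.1
```

Emit:
arm_command(
  rot=[
    [0,0,-6],
    [0,0,-6],
  ],
  slide=[
    [0,0,0],
    [0,0,0],
  ],
  gripper=[0,0],
)

```text
clock: 15.3
eef_pos: [572.2, 160.4, 85.3]
tool_rot: [-3.14, -0.002, -0.93]
force: [0.6, -0.5, -4.9]
width: 17.1
```

```bash
python3 -c "
from h import *
err(571.6,160,85,-50)
print(telemetry.read_state()['qpos'][6])
im,d=get_image('wrist');cv2.imwrite('pics/a13.png',cv2.resize(im[325:395,285:355,::-1],None,fx=8,fy=8,interpolation=cv2.INTER_CUBIC))
err(571.6,160,85,-50)
"
```

```text
t 15.3 pos [572.2 160.4  85.3] yaw -53.26 rot [0.   0.15 3.26] slide [-0.6 -0.4 -0.3] F [ 0.6 -0.5 -4.9] T [-0.29 -0.2   1.43] w 17.1
-1.1294353126170515
t 15.35 pos [572.2 160.4  85.3] yaw -53.5 rot [0.03 0.17 3.5 ] slide [-0.6 -0.4 -0.3] F [ 0.4 -0.9 -4. ] T [-0.38 -0.19  1.28] w 16.7
```

View pics/a13.png

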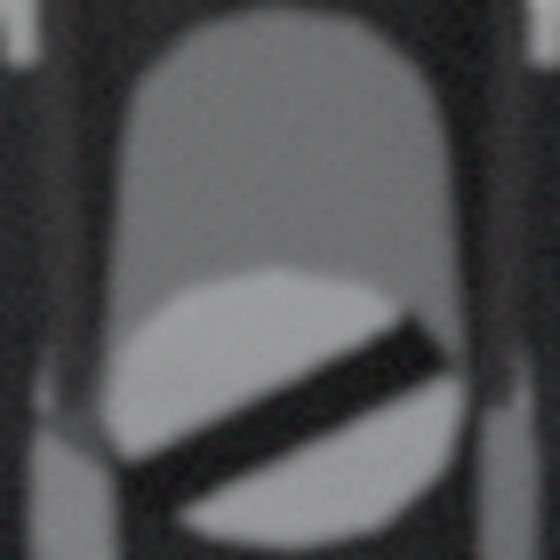

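The torque is 1.3 N m, well past firmly tight, and the line shows the head stayed put while the knob turned. Letting go.

Emit:
arm_command(
  rot=[
    [0,0,0],
    [0,0,0],
    [0,0,0],
    [0,0,0],
    [0,0,0],
  ],
  slide=[
    [0,0,0],
    [0,0,0],
    [0,0,0],
    [0,0,0],
    [0,0,0],
  ],
  gripper=[25,45,65,85,85],
)

```text
clock: 15.77
eef_pos: [573.7, 160.9, 87.1]
tool_rot: [-3.136, -0.001, -0.918]
force: [-0.1, 0.4, -0.0]
width: 72.2
```

```bash
python3 - <<'E'
from h import *
err(571.6,160,85,-50)
im,d=get_image('wrist');cv2.imwrite('pics/w14.png',im[:,:,::-1])
E
```

```text
t 15.77 pos [573.7 160.9  87.1] yaw -52.6 rot [-0.13  0.29  2.6 ] slide [-2.1 -0.9 -2.1] F [-0.1  0.4 -0. ] T [ 0.    0.03 -0.01] w 72.2
```

View pics/w14.png

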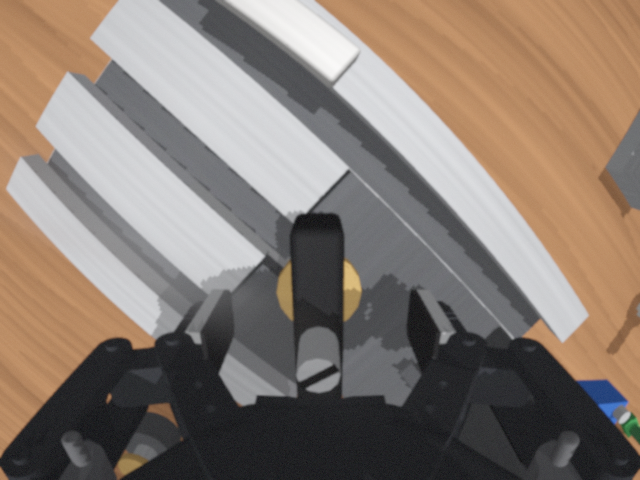

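The jaws are clear of the bar. Raising straight up.

Emit:
arm_command(
  rot=[
    [0,0,0],
    [0,0,0],
    [0,0,0],
    [0,0,0],
    [0,0,0],
  ],
  slide=[
    [-1,0,3],
    [0,0,12],
    [0,0,20],
    [0,0,25],
    [0,0,25],
  ],
  gripper=[85,85,85,85,85],
)

```text
clock: 16.23
eef_pos: [568.3, 159.1, 172.2]
tool_rot: [3.136, 0.003, -0.918]
force: [1.6, -0.1, 1.0]
width: 85.2
```

Emit:
arm_command(
  rot=[
    [0,0,0],
    [0,0,0],
    [0,0,0],
    [0,0,0],
    [0,0,0],
  ],
  slide=[
    [0,-10,25],
    [0,-35,20],
    [0,-38,0],
    [0,-38,0],
    [0,-38,0],
  ],
  gripper=[85,85,85,85,85],
)

```text
clock: 16.65
eef_pos: [571.6, 9.4, 231.8]
tool_rot: [-3.126, 0.0, -0.895]
force: [0.3, -0.1, -0.7]
width: 84.9
```

Emit:
arm_command(
  rot=[
    [0,0,0],
    [0,0,0],
    [0,0,0],
    [0,0,0],
    [0,0,0],
  ],
  slide=[
    [0,-38,5],
    [0,-38,5],
    [0,-38,5],
    [0,-38,0],
    [0,-20,0],
  ],
  gripper=[85,85,85,85,85],
)

```text
clock: 17.07
eef_pos: [569.5, -175.7, 255.0]
tool_rot: [-3.123, -0.007, -0.897]
force: [0.4, -0.9, -0.5]
width: 85.1
```

```bash
python3 - <<'E'
from h import *
err(571.6,160,85,-50)
im,d=get_image('top');cv2.imwrite('pics/t15.png',im[:,:,::-1])
cv2.imwrite('pics/a15.png',cv2.resize(im[150:300,120:330,::-1],None,fx=3.8,fy=3.8,interpolation=cv2.INTER_CUBIC))
im,d=get_image('scene');cv2.imwrite('pics/a15s.png',cv2.resize(im[170:330,290:490,::-1],None,fx=4,fy=3.7,interpolation=cv2.INTER_CUBIC))
E
```

```text
t 17.07 pos [ 569.5 -175.7  255. ] yaw -51.42 rot [-0.33  1.08  1.41] slide [   2.1  335.7 -170. ] F [ 0.4 -0.9 -0.5] T [-0.04  0.02  0.03] w 85.1
```

View pics/t15.png

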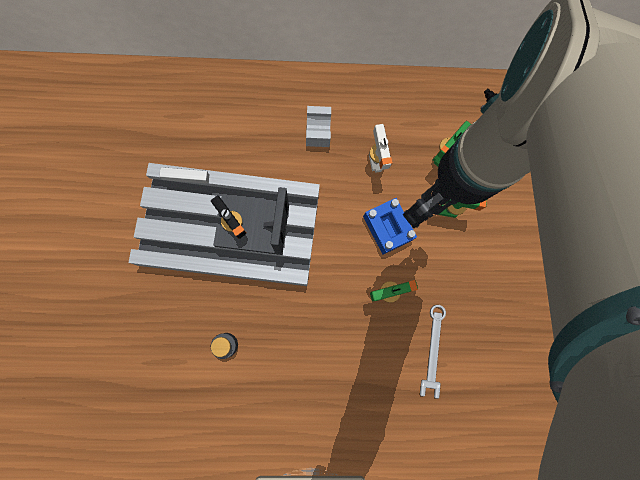

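View pics/a15s.png

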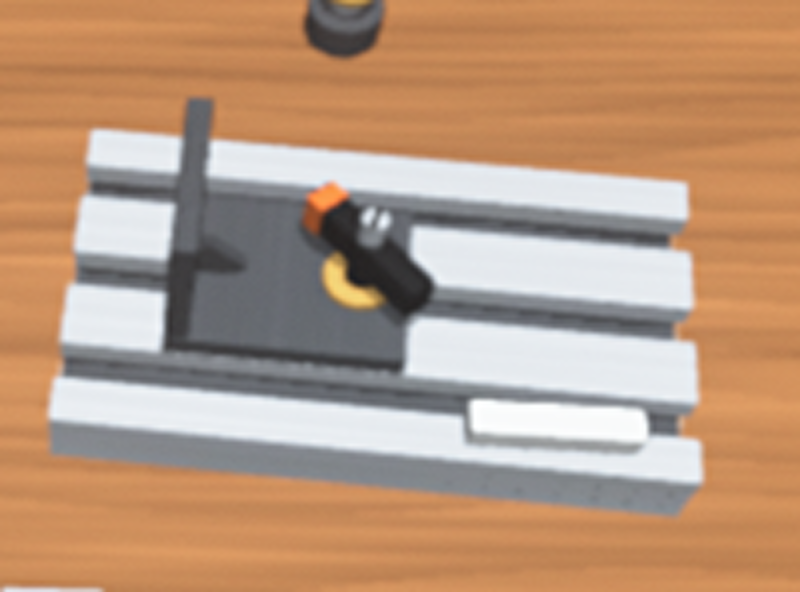

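The bolt stands upright in the notch with the washer flat on the foot. The angle plate and the other tools look unmoved. One numeric check of the axis position, the line angle and the foot's edge before handing in.

```bash
python3 - <<'E'
from h import *
c=get_calibration("top")
a=cv2.imread("pics/top0.png").astype(int);b=cv2.imread("pics/t15.png").astype(int)
# moved? edge-diff in angle wall and loose tools
for n,(x,y,w,h) in dict(wall=(268,183,30,75),parallel=(155,160,60,25),vblock=(300,100,40,55),jack=(205,328,40,36),wrench=(415,300,40,105),footedge=(210,230,30,20)).items():
    p=a[y:y+h,x:x+w].mean(2).astype(np.float32);q=b[y:y+h,x:x+w].mean(2).astype(np.float32)
    print(n,"mean diff",np.abs(p-q).mean().round(2),"shift px",np.round(cv2.phaseCorrelate(p,q)[0],2))
im=cv2.imread("pics/t15.png");cv2.imwrite("pics/a16.png",cv2.resize(im[185:245,200:260],None,fx=9,fy=9,interpolation=cv2.INTER_CUBIC))
E
```

```text
wall mean diff 6.81 shift px [0.09 0.46]
parallel mean diff 7.58 shift px [0.   0.48]
vblock mean diff 7.07 shift px [0.01 0.04]
jack mean diff 6.38 shift px [0.01 0.  ]
wrench mean diff 7.83 shift px [ 0.02 -0.  ]
footedge mean diff 13.57 shift px [-0.06 -0.27]
```

View pics/a16.png

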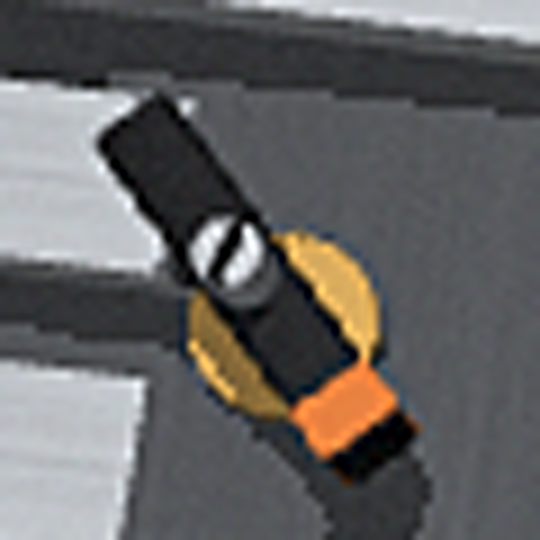

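The dark line on the shank end here seems to lie at about -31°, more than expected past square. I'll compute it properly from both views.

```bash
python3 - <<'E'
from h import *
c=get_calibration("top")
px=lambda x,y:(200+x/9-0.44,185+y/9-0.44)
p,q=px(213,278),px(243,228)
P=plane(c,ray(c,[p[0],q[0]],[p[1],q[1]]),136.);d=P[1]-P[0];print(P,np.degrees(np.arctan2(d[1],d[0])))
im=cv2.imread("pics/t15.png");g=im[205:222,216:236].mean(2).astype(int);print(g)
# wrist a13 : offline using relative wrist pose (camera rigid to tool): recompute now
s=telemetry.read_state();cw=get_calibration('wrist')
for n,(a,b,ce) in dict(a12=((299.5,372),(341.5,376),(320.5,374)),a13=((303.1,385.6),(338.1,367.5),(320.8,376)),a11=((308.5,354.5),(330.6,380.6),(320.5,367))).items():
    for h in(46.,52.): print(n,h,end=' ');line(cw,s['eef_pos'],s['tool_rot'],a,b,ce,h)
im=cv2.imread("pics/w14.png");cv2.imwrite("pics/a14b.png",cv2.resize(im[340:400,290:350],None,fx=9,fy=9,interpolation=cv2.INTER_CUBIC))
E
```

```text
[[566.25303986 162.51183365 136.        ]
 [576.31958624 157.31987121 136.        ]] -27.283055423800644
[[ 33  35  42  43  37  41  44  42  33   7  69  94  88  85  86  90  89  89
   87  90]
 [ 37  36  38  34  43  38  42  38  42  29  30  97  92  87  89  87  87  89
   89  86]
 [ 19  39  37  34  37  39  36  39  41  44  25  50  95  89  86  90  89  88
   84  89]
 [  0  27  34  40  41  42  39  28  27  29  32  11  39  90  90  88  82  86
   88  91]
 [101   7  25  31  37  31  17 110 128 135  29  21   0  95  90  86  88  85
   89  89]
 [218 112  13  35  34  18 111 223 236  75   7 247  75  16  89  84  92  96
   80  84]
 [209 231  10  22  27  58 225 219 180  11  12 236 182  26  87 115 178 107
  139  96]
 [207 223 110   7  16 165 214 220  46   2  87 220 236  67   4  78 177 161
  165 163]
 [206 218 112  22   8 157 214 175   5  26 214 218 210  64  51   2 180 166
  161 160]
 [215 120  66  49  10 103 233  73   0 163 220 221 153  63  76  17  86 170
  164 159]
 [152 103  93  33  32   6 173  17  57 231 225 179  56  68  80  38  15  82
  176 166]
 [ 81  82  88  64  23   9  38  72  41 169 145  70  68  77  6
[... 402 characters left out ...]
  58  16  25  40  48  40  42  40  45
   41  42]]
a12 46.0 line world deg -58.59 toolframe 6.98 len 13.5 axis in tool xy [0.31 3.34] world off [-3.31 -2.55]
a12 52.0 line world deg -58.59 toolframe 6.98 len 12.7 axis in tool xy [ 0.31 -1.24] world off [0.16 0.27]
a13 46.0 line world deg -17.77 toolframe -33.84 len 13.5 axis in tool xy [0.41 4.17] world off [-3.89 -3.13]
a13 52.0 line world deg -17.77 toolframe -33.84 len 12.7 axis in tool xy [ 0.4  -0.46] world off [-0.39 -0.28]
a11 46.0 line world deg -107.87 toolframe 56.28 len 12.6 axis in tool xy [0.31 0.51] world off [-1.09 -0.79]
a11 52.0 line world deg -107.87 toolframe 56.28 len 11.8 axis in tool xy [ 0.31 -3.89] world off [2.24 1.92]
```

View pics/a14b.png

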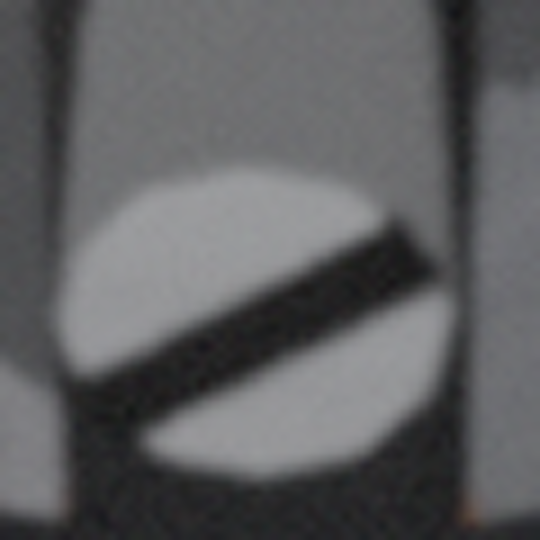

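The wrist views put the head at about -16° to -20°, which is 10-14° past square, or about 1.33 rad from the slot. The coarse top view gives -23° to -27°, close to the 1.2 rad limit. I'll look again from above with the wrist camera to settle it.

Emit:
arm_command(
  rot=[
    [0,0,0],
    [0,0,0],
    [0,0,0],
    [0,0,0],
    [0,0,0],
  ],
  slide=[
    [0,38,0],
    [0,38,0],
    [0,38,0],
    [0,38,0],
    [0,38,0],
  ],
  gripper=[85,85,85,85,85],
)

```text
clock: 17.58
eef_pos: [566.9, 7.2, 259.4]
tool_rot: [-3.124, -0.016, -0.924]
force: [0.9, -0.4, 0.5]
width: 85.0
```

Emit:
arm_command(
  rot=[
    [0,0,0],
    [0,0,0],
    [0,0,0],
    [0,0,0],
    [0,0,0],
  ],
  slide=[
    [0,38,5],
    [0,38,5],
    [0,35,5],
    [0,10,0],
    [0,0,0],
  ],
  gripper=[85,85,85,85,85],
)

```text
clock: 18.0
eef_pos: [561.5, 151.4, 279.0]
tool_rot: [-3.118, -0.008, -0.902]
force: [0.4, -0.6, 0.1]
width: 85.0
```

```bash
python3 - <<'E'
from h import *
err(571.6,160,235,-50)
c=get_calibration('wrist');im,d=get_image('wrist');cv2.imwrite('pics/w17.png',im[:,:,::-1]);err(571.6,160,235,-50)
import pickle;pickle.dump(c,open('c17.pkl','wb'))
E
```

```text
t 18.0 pos [561.5 151.4 279. ] yaw -51.7 rot [-0.52  1.36  1.7 ] slide [ 10.1   8.6 -44. ] F [ 0.4 -0.6  0.1] T [-0.05  0.01  0.05] w 85.0
t 18.05 pos [561.6 150.9 279. ] yaw -51.73 rot [-0.54  1.37  1.73] slide [ 10.    9.1 -44. ] F [ 0.1 -0.3 -0.4] T [ 0.06 -0.01  0.03] w 85.2
```

View pics/w17.png

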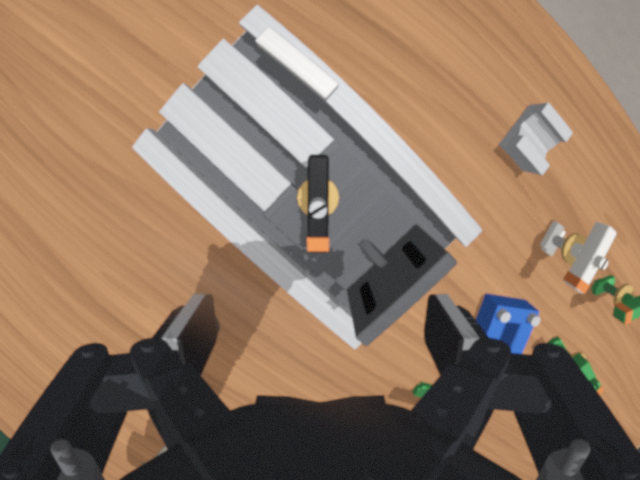

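```bash
python3 - <<'E'
import cv2
im=cv2.imread('pics/w17.png');cv2.imwrite('pics/a17.png',cv2.resize(im[190:230,298:338],None,fx=14,fy=14,interpolation=cv2.INTER_CUBIC))
E
```

```text
(no output)
```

View pics/a17.png

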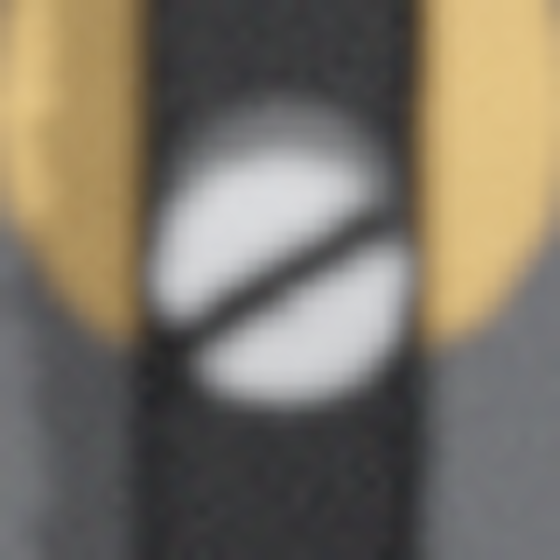

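```bash
python3 - <<'E'
from h import *
import pickle;c=pickle.load(open('c17.pkl','rb'))
P=plane(c,wray(c,[310.9,325.5],[213.9,205.7]),136.);d=P[1]-P[0];print("line",P.round(1),np.degrees(np.arctan2(d[1],d[0])))
im=cv2.imread('pics/w17.png')
# refine: darkness-weighted line fit inside shank disk
g=cv2.cvtColor(im,cv2.COLOR_BGR2GRAY).astype(float)
v,u=np.mgrid[190:230,298:338];cx,cy=298+283/14,190+275/14
m=(np.hypot(u-cx,v-cy)<7.0);w=np.clip(190-g[190:230,298:338],0,None)*m
W=w.sum();mu=np.array([(w*u).sum()/W,(w*v).sum()/W]);C=np.cov(np.stack([u.ravel(),v.ravel()]),aweights=w.ravel());e=np.linalg.eigh(C)[1][:,1]
P=plane(c,wray(c,mu[0]+np.array([-6,6])*e[0],mu[1]+np.array([-6,6])*e[1]),136.);d=P[1]-P[0];print("fit",mu,e,np.degrees(np.arctan2(d[1],d[0])))
print("axis at shank top",plane(c,wray(c,cx,cy),136.).round(1))
cv2.imwrite('pics/a18.png',cv2.resize(im[30:220,150:350],None,fx=4,fy=3.15,interpolation=cv2.INTER_CUBIC))
E
```

```text
line [[565.3 162.  136. ]
 [577.6 157.1 136. ]] -22.023065158242034
fit [318.03118551 209.34693878] [-0.85118872  0.52485976] 160.32959670582036
axis at shank top [571.6 159.6 136. ]
```

Two wrist-camera measurements put the line at -20° and -22°. With the slot at 84.2°, the head is about 74-76° from it (about 1.3 rad), so it meets the 1.2 rad requirement. The shank axis is at (571.6,159.6), on the seat. Handing in.

Emit:
arm_command(
  rot=[
    [0,0,0],
    [0,0,0],
  ],
  slide=[
    [0,0,0],
    [0,0,0],
  ],
  gripper=[85,85],
)

```text
clock: 18.22
eef_pos: [561.3, 148.6, 279.5]
tool_rot: [-3.118, -0.009, -0.904]
force: [-0.2, 0.4, 0.3]
width: 84.9
```

```bash
python3 -c "
from cell import ctrl,telemetry
print(ctrl.finish_job(), telemetry.read_state()['clock'])"
```

```text
the job is handed in; nothing more can be done
the job is handed in; nothing more can be done
```

The job is done and handed in at about 18 s. I took the T-bolt from the rack by its knob and lowered its head into the middle slot. I then turned it clockwise, slid it along until it stopped in the notch, tightened the knob, and let go.

**Last checks:**
- **Position:** the shank axis is at (571.6, 159.6) mm, on the estimated notch seat, and the bolt looks upright with the washer flat on the foot.
- **Tightness:** the knob torque reached about 1.3–1.4 N m. That is over the 0.6 needed, but also past the 1 N m stated as harmless. The clamping force itself was not measured.
- **Other parts:** the top view shows shifts of at most about 0.5 px in the angle plate and the loose tools.

**A check that disagreed:** the wrist camera puts the head 74–76° (about 1.3 rad) from the slot, so it turned roughly 14–16° past square. The coarser top view read nearer 69–73°, which is close to the 1.2 rad (68.8°) limit. I relied on the closer wrist view.

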